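Swap the lens barrels behind the jar and the swab pot

TASK

On the flat metal storage board the small lens barrel stands behind the amber jar and the swab pot. Stand the jar and the pot on the side tray first, leaving the small lens where it is, then set the small lens in the middle of the round test seat, then stand the large lens barrel, which waits on the bench, in the middle of the board's rear place where the small lens stood. Last, put the jar and the pot back on the board, each on the very place it came from, and keep everything upright throughout.

Things in the scene. Friction and masses are not known exactly. Their poses are not given: they have to be found in the camera images.
- jar: Amber glass jar with a white screw lid, upright, closed. Round, 64 mm in diameter, 88 mm tall with the lid, about 0.13 kg. Origin: centre of its underside, z up. Starts on one of the two front places of the storage board; which one varies, and it must return there.
- swab_pot: White plastic pot of cotton swabs, upright. Round, 64 mm in diameter, wall 60 mm high, swabs up to 85 mm, about 0.05 kg; grip the pot, not the swabs. Origin: centre of its underside, z up. Starts on the other front place of the storage board and must return there.
- small_lens: The smaller of two black lens barrels with a thin red ring, upright, 55 mm in diameter, 48 mm tall, 0.16 kg. Origin: centre of its underside, z up. At the start it stands on the rear place of the storage board, with the jar and the pot close in front of it (centres 89 mm from its own), too close for a gripper to reach down to it.
- large_lens: The larger black lens barrel with a thin red ring, upright, 65 mm in diameter, 62 mm tall, 0.16 kg. Origin: centre of its underside, z up. At the start it stands alone on the bench (z = 0), in front of the storage board. (A long lamp hangs over the bench: keep the fingertips under about 0.2 m above the board so that the wrist stays clear of it.)
- storage_board: Fixed metal plate 170 x 230 x 10 mm with three flush grey round marks, 86 mm wide: one rear, two front. Origin: on the bench (z = 0) under the centre of the REAR mark; x away from the robot, y left (yaw varies). Plate spans x -115 to +55, y -115 to +115 mm; top 10 mm up. Front marks at (-63, +63), (-63, -63) mm; fingers closing along its x pass beside the neighbours.
- test_seat: Fixed round aluminium pedestal, 112 mm in diameter at the foot, 20 mm high, with a flat black rubber face of 88 mm diameter and three brass pins 3 mm high near its rim (48.5 mm from the centre). Origin: centre of its underside on the bench; the face is 20 mm above. It stands left or right of the storage board, changing by start.
- side_tray: Fixed shallow open grey tray, 210 mm along its x, 120 mm along its y, rim 8 mm high, walls and floor 4 mm thick; empty at the start. Origin: centre of its underside on the bench; inner floor 4 mm above. Jar and pot fit side by side along its x, at x = -52 and +52 mm. On the other side from the test seat.
There are look-alikes about, which are no part of the job. What is shaped like the jar but pink is not meant. Leave any purple look-alike of the small_lens alone.

How it is judged:
By the outcome, as a careful person would: the job done as asked, in the order asked, and still so for the second after the job is handed in, with the robot touching nothing.
It also fails if it takes over 128 s, if anything falls off the work surface, if the arm or the gripper's body presses on something with over 40 N, if the wrist force passes 120 N, or if a joint passes its speed limit or range.

ROBOT

A 6-joint arm with a two-finger parallel gripper is mounted at the origin on a cart in front of the work surface, level with it; the furniture and walls round the work are solid. World frame = base frame: x ahead of the robot, y to its left, z up, the work surface at z = 0. Lengths are in m, angles in rad, forces in N, time in s.
With the tool pointing down it reaches from about 0.35 to 0.775 m from the base axis. Payload 7.3 kg.
Tool frame: the origin (TCP) lies on the centre line of the jaws, within the pads' length; the fingertips stand arm.finger_overhang ahead of it and the grasp point (between the pads) is the TCP (arm.finger_overhang is the distance from the TCP to the fingertips, in m); z points along the fingers, y is the line along which they close (so a half turn about z gives the same grasp; the last joint's range is limited). The gripper opens to 92 mm and grips with 3 to 60 N. Pads are 19 mm wide; open, the fingers measure 130 mm over their backs; the gripper's body (75 mm by 190 mm) begins 47 mm behind the grasp point.
Start: joints at [0.966, 0.342, 1.524, -0, 1.275, -0.146], TCP at [0.232, 0.471, 0.246] pointing down, gripper open.
Joint ranges: [-2.53, 2.53], [-0.77, 2.02], [0.04, 2.7], [-1, 4.14], [0.28, 2.66], [-3.11, 3.11]. Speed limits (rad/s): [2.57, 2.57, 3.14, 3.14, 3.14, 3.14].

INTERFACE

Orientations are given as [roll, pitch, yaw] about the fixed x, y, z axes, in that order (R = Rz(yaw) Ry(pitch) Rx(roll)).
In Python, from bench import arm gives the robot as it stands.
- The arm moves only by the tool servo_tool, never from a script. Its arguments are lists of equal length, an entry for each row: "gripper": the opening, from -1 (shut) to 1 (fully open); "linear": the shift along the tool's x, y, z scaled (see below), a list of three; "dr": the turn, a rotation vector about the tool's x, y, z scaled (see below), a list of three. In form: {"gripper": [gripper, ...], "linear": [[x, y, z], ...], "dr": [[rx, ry, rz], ...]}. A call has 1 to 8 rows; each row is the pose to reach, as a shift and turn from the pose commanded when the call began, along the tool's axes at that moment, turning the shorter way round; what a row does not reach only later rows make up. The controller multiplies each number of a shift by 0.3 m and each number of a turn by 180 degrees. A row lasts 1/12 s, in which the tool goes at most 41.7 mm and 7.16 degrees, less where a joint would pass 70% of its speed; a pose out of reach is approached as far as the arm can. A call with a number of a shift or a turn outside -1 to 1 is refused whole. A call with a gripper value outside its range is refused whole. The fingers move at their own pace and stop on an object; "newtons" is the grip in N (left out, the last holds). Time passes only in rows, so rows that repeat a pose let the fingers close. It gives the time, the measured TCP pose, the force, the opening and the grip force at its end, in the units of the state.
- arm.get_obs(): the state, without advancing time (a new reading comes with each control period).
- arm.read_camera(name): name is "scene" or "top"; returns a dict with "color" (384x512x3 uint8, blue, green, red), "fx", "fy", "cx", "cy" (pixels), "D" ([k1, k2, p1, p2, k3] as OpenCV has them; the pictures are not rectified), "R" (3x3) and "t" (3): a world point X has camera coordinates R X + t. Camera axes: x right, y down, z forward; pixel columns grow to the right and rows downward; lengths in m; the calibration is good to about 2 mm. A picture is of the moment at which its call begins. There is no depth.
- arm.sign_off(): hands the job in; it is judged then, once.
The state is a dict: "time_s": time; "joint_pos": joint angles; "joint_vel": joint speeds; "joint_torque": joint torques, N m; "ee_pos": TCP position; "eef_rot": TCP orientation; "force": force on the tool from outside, world axes, zero at the start; "torque": the same for the moment, N m; "finger_gap": finger opening in m; "grip_force": force on a finger pad.
Only numpy, scipy, OpenCV 4.12 (cv2) and the standard library are available. Lean on these libraries where they do the work, as an engineer would, in place of code of your own. Each camera call takes 0.05 s, during which the arm holds its last target. There are 200 camera calls.

## Working session

There is one attempt and no reset: what is moved stays moved. The work goes in short steps, Python scripts to look and compute and a tool call to move; the robot and the scene stay as the last step left them, time stands still between calls to the robot, and variables do not carry over. Pictures are saved under pics/ and viewed, at most 14 in all, crops included, and the job is handed in when it is done.

Besides the shell and the picture viewer there is one more tool, called after ">>>" as name(argument=value, ...), one argument or row to a line, values as JSON. servo_tool: Moves the arm, as the interface text tells. Its arguments: {"type":"object","properties":{"gripper":{"type":"array"},"linear":{"type":"array"},"dr":{"type":"array"},"newtons":{"type":"number"}},"required":["gripper","linear","dr"]}

```bash
mkdir -p pics; ls; python3 - <<'E'
from bench import arm
import cv2,numpy as np
print(arm.finger_overhang); o=arm.get_obs(); print(o)
for n in("scene","top"):
    c=arm.read_camera(n); cv2.imwrite(f"pics/{n}0.png",c["color"]); np.savez(f"{n}0.npz",**c)
    print(n,{k:np.round(v,4).tolist() if k!="color" else 0 for k,v in c.items()})
E
```

```text
pics
0.019
{'time_s': 0.0, 'joint_pos': array([ 9.65984259e-01,  3.42721848e-01,  1.52502018e+00, -1.66302798e-05,
        1.27538175e+00, -1.46034470e-01]), 'joint_vel': array([ 0.0005995 ,  0.00074421,  0.00095121, -0.00056605,  0.00174423,
        0.00183531]), 'joint_torque': array([-5.64980655e-04, -4.31251931e+01, -2.44218367e+01,  7.17659807e-02,
        5.59488160e-02, -8.07101901e-05]), 'ee_pos': array([0.23228222, 0.4703995 , 0.24504428]), 'eef_rot': array([-3.14007551e+00, -2.07070672e-04,  2.68281975e+00]), 'force': array([-0.28236261,  0.09735548,  1.66191227]), 'torque': array([ 0.0415039 , -0.00318023,  0.00682824]), 'grip_force': 0.0, 'finger_gap': 0.0918053765218054}
scene {'color': 0, 'fx': 394.1508, 'fy': 394.1508, 'cx': 255.111, 'cy': 191.8129, 'D': [-0.0258, 0.0, 0.0, 0.0, 0.0], 'R': [[0.6779, -0.7351, 0.0119], [-0.3883, -0.3717, -0.8432], [0.6243, 0.567, -0.5374]], 't': [-0.3076, 0.2672, 0.987]}
top {'color': 0, 'fx': 426.7472, 'fy': 426.7472, 'cx': 249.4589, 'cy': 189.9307, 'D': [0.0526, 0.0, 0.0, 0.0, 0.0], 'R': [[0.0266, -0.9993, 0.0279], [-0.9833, -0.0312, -0.1795], [0.1802, -0.0226, -0.9834]], 't': [0.0308, 0.5493, 1.1208]}
```

View pics/scene0.png

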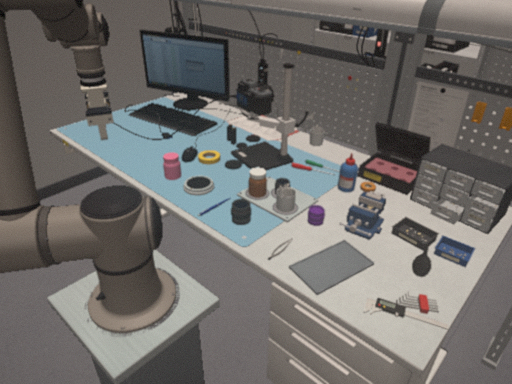

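View pics/top0.png

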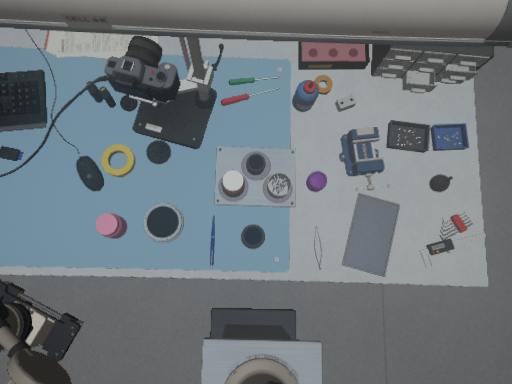

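The scene view shows:
- jar (258,182)
- pot (286,198)
- small lens (283,186), behind the jar and pot
- large lens (241,211)
- seat (199,184)
- tray (332,266)

The look-alikes are the pink jar (172,166) and the purple lens (316,215). In the top view the same things are:
- jar (233,183)
- pot (277,186)
- small lens (256,164)
- large lens (253,236)
- seat (163,222)
- tray (371,234)
- pink jar (109,225)
- purple lens (317,181)

I choose the amber jar with the white lid and the black lenses. Next is a close crop to check that choice.

```bash
cat > h.py <<'E'
import cv2,numpy as np
def load(n): return dict(np.load(n+".npz"))
def K(c): return np.array([[c["fx"],0,c["cx"]],[0,c["fy"],c["cy"]],[0,0,1]],float)
def proj(c,X):
    return cv2.projectPoints(np.atleast_2d(np.array(X,float)),cv2.Rodrigues(c["R"])[0],c["t"].reshape(3,1),K(c),c["D"])[0][:,0]
def ray(c,p):
    u=cv2.undistortPoints(np.array(p,float).reshape(-1,1,2),K(c),c["D"])[:,0]
    d=np.c_[u,np.ones(len(u))]@c["R"]; return -c["R"].T@c["t"],d
def onz(c,p,z):
    o,d=ray(c,p); return o+d*((z-o[2])/d[:,2])[:,None]
def tri(c1,p1,c2,p2):
    o1,d1=ray(c1,p1);o2,d2=ray(c2,p2);out=[]
    for a,b in zip(d1,d2):
        s=np.linalg.lstsq(np.c_[a,-b],o2-o1,rcond=None)[0]
        P,Q=o1+s[0]*a,o2+s[1]*b; out.append(np.r_[(P+Q)/2,np.linalg.norm(P-Q)])
    return np.array(out)
def circ(x,y,z,r,n=48):
    a=np.linspace(0,2*np.pi,n); return np.c_[x+r*np.cos(a),y+r*np.sin(a),0*a+z]
E
python3 - <<'E'
from h import *
t=load("top0");s=load("scene0")
a=cv2.resize(t["color"][140:280,135:335],None,fx=4,fy=4,interpolation=cv2.INTER_CUBIC);cv2.imwrite("pics/tc.png",a)
b=cv2.resize(s["color"][135:285,170:370],None,fx=4,fy=4,interpolation=cv2.INTER_CUBIC);cv2.imwrite("pics/sc.png",b)
E
```

```text
(no output)
```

View pics/tc.png

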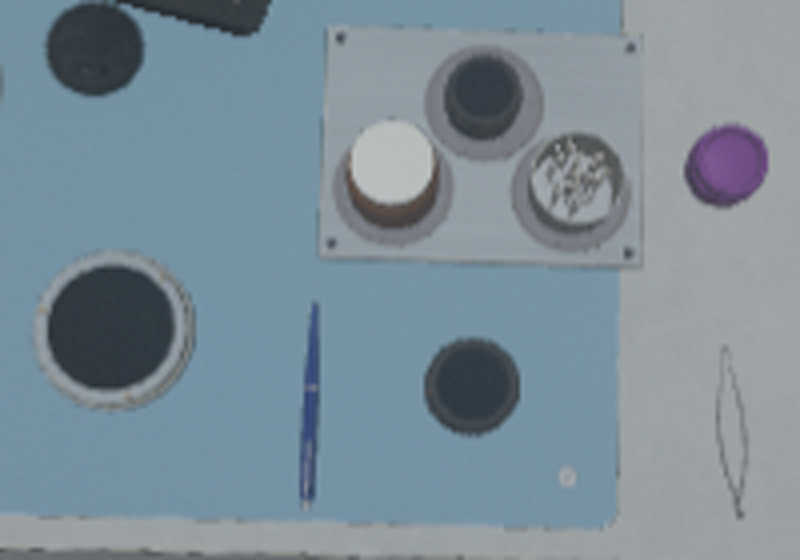

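View pics/sc.png

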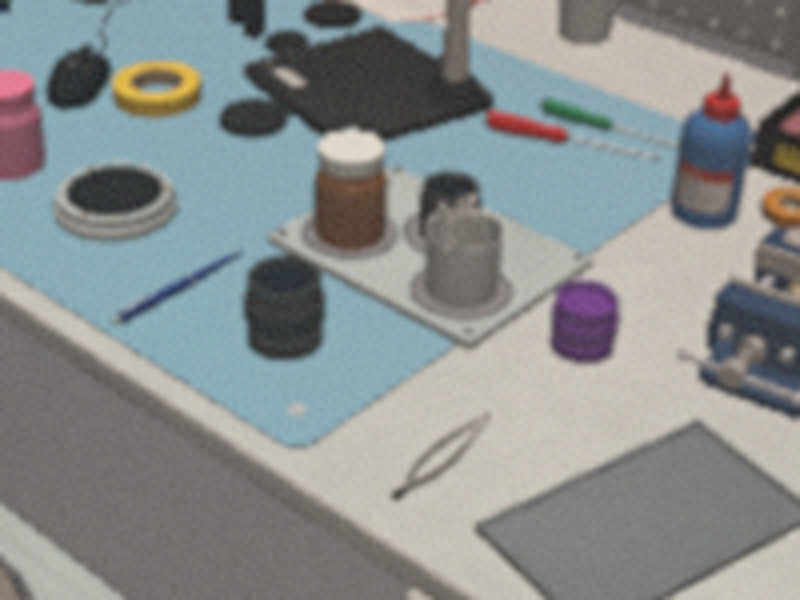

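The close crops confirm the choice: amber jar with white lid on the left front mark, pot on the right front mark, black small lens behind them. Large lens is at top-crop (472,384), seat at (111,327), and the purple lens is separate at (727,165). Next I triangulate.

```bash
python3 - <<'E'
from h import *
from scipy.optimize import least_squares
t=load("top0");s=load("scene0")
T=lambda L:(np.array(L,float)-1.5)/4+[135,140]
S=lambda L:(np.array(L,float)-1.5)/4+[170,135]
np.set_printoptions(precision=4,suppress=True)
names="LR RR RF LF jarlid small large seat purple".split()
tp=T([[330,26],[643,33],[640,268],[319,256],[393,162],[484,83],[472,384],[111,327],[728,160]])
sp=S([[398,168],[592,258],[471,346],[270,238],[351,142],[450,185],[284,271],[115,189],[586,297]])
for n,p in zip(names,tri(t,tp,s,sp)): print(n,p)
print("tray",tri(t,[[378,195],[399,204],[376,274],[343,263]],s,[[345,243],[374,262],[320,290],[290,267]]))
B=onz(t,tp[:4],.010)[:,:2]
L=np.array([[.055,.115],[.055,-.115],[-.115,-.115],[-.115,.115]])
f=lambda q:(L@np.array([[np.cos(q[2]),np.sin(q[2])],[-np.sin(q[2]),np.cos(q[2])]])+q[:2]-B).ravel()
r=least_squares(f,[.5,0,0]);q=r.x;print("board",q,r.fun)
R=np.array([[np.cos(q[2]),-np.sin(q[2])],[np.sin(q[2]),np.cos(q[2])]])
for m in([0,0],[-.063,.063],[-.063,-.063]): print(m,q[:2]+R@m)
print("marks top z.01",onz(t,T([[485,103],[393,189],[571,192]]),.01))
print("jar",onz(t,tp[4:5],.098),"small",onz(t,tp[5:6],.058),"large",onz(t,tp[6:7],.062),"seat",onz(t,tp[7:8],.02),"pot",onz(t,T([[577,181]]),.07))
E
```

```text
LR [0.6825 0.1414 0.0079 0.0034]
RR [ 0.683  -0.0832  0.0092  0.0014]
RF [ 0.5128 -0.084   0.0067  0.002 ]
LF [0.5142 0.143  0.0072 0.0017]
jarlid [0.5629 0.0921 0.1041 0.0002]
small [0.6289 0.0332 0.0579 0.0027]
large [0.4228 0.0351 0.0674 0.0013]
seat [0.4577 0.2826 0.0239 0.0004]
purple [ 0.5849 -0.1398  0.0446  0.0025]
tray [[ 0.5366 -0.2988  0.0314  0.034 ]
 [ 0.5296 -0.3801  0.0076  0.0026]
 [ 0.3392 -0.3197 -0.002   0.0216]
 [ 0.3588 -0.2189  0.0023  0.0008]]
board [ 0.6271  0.0298 -0.0005] [ 0.0015  0.0024 -0.0011 -0.0015  0.0005 -0.0023 -0.0009  0.0014]
[0, 0] [0.6271 0.0298]
[-0.063, 0.063] [0.5642 0.0929]
[-0.063, -0.063] [ 0.5641 -0.0331]
marks top z.01 [[ 0.6275  0.0294  0.01  ]
 [ 0.5627  0.0931  0.01  ]
 [ 0.5646 -0.0333  0.01  ]]
jar [[0.5641 0.0923 0.098 ]] small [[0.6299 0.0322 0.058 ]] large [[0.4227 0.0354 0.062 ]] seat [[0.458  0.2834 0.02  ]] pot [[ 0.5608 -0.0319  0.07  ]]
```

```bash
python3 - <<'E'
from h import *
np.set_printoptions(precision=4,suppress=True)
t=load("top0");s=load("scene0")
def fitray(c,seed,z):
    im=cv2.GaussianBlur(c["color"],(3,3),0)
    m=np.zeros((386,514),np.uint8)
    cv2.floodFill(im.copy(),m,seed,0,(4,)*3,(4,)*3,4|cv2.FLOODFILL_MASK_ONLY|(255<<8)|cv2.FLOODFILL_FIXED_RANGE) if 0 else None
    v=im[seed[1]-5:seed[1]+6,seed[0]-5:seed[0]+6].reshape(-1,3).mean(0)
    k=(np.abs(im.astype(float)-v).max(2)<22).astype(np.uint8)
    k=cv2.morphologyEx(k,cv2.MORPH_CLOSE,np.ones((3,3)))
    k=cv2.morphologyEx(k,cv2.MORPH_OPEN,np.ones((3,3)))
    n,l=cv2.connectedComponents(k);k=(l==l[seed[1],seed[0]]).astype(np.uint8)
    ct=max(cv2.findContours(k,0,1)[0],key=len)[:,0]
    P=onz(c,ct,z)[:,:2]
    (cx,cy),wh,a=cv2.minAreaRect((P*1000).astype(np.float32));print(cx,cy,wh,a,len(ct))
fitray(t,(371,234),.008);fitray(s,(332,266),.008)
def draw(c,off,sz,out):
    im=cv2.resize(c["color"],None,fx=4,fy=4,interpolation=cv2.INTER_CUBIC)
    def d(P,col): cv2.polylines(im,[np.int32(proj(c,P)*4+1.5)],False,col,1,cv2.LINE_AA)
    q=(.6271,.0298)
    d([[q[0]+a,q[1]+b,.01] for a,b in((.055,.115),(.055,-.115),(-.115,-.115),(-.115,.115),(.055,.115))],(0,0,255))
    for a,b in((0,0),(-.063,.063),(-.063,-.063)): d(circ(q[0]+a,q[1]+b,.01,.043),(0,255,0))
    d(circ(q[0]-.063,q[1]+.063,.098,.026),(0,0,255));d(circ(q[0]-.063,q[1]-.063,.07,.032),(0,0,255));d(circ(*q,.058,.0275),(0,0,255))
    d(circ(.4227,.0352,.062,.0325),(0,0,255));d(circ(.4227,.0352,0,.0325),(0,255,255))
    d(circ(.458,.283,.02,.044),(0,0,255));d(circ(.458,.283,.0,.056),(0,255,255))
    cv2.imwrite(out,im[off[1]*4:off[1]*4+sz[1]*4,off[0]*4:off[0]*4+sz[0]*4])
draw(t,(135,140),(200,140),"pics/td.png");draw(s,(170,135),(200,150),"pics/sd.png")
E
```

```text
441.75390625 -297.16326904296875 (122.17569732666016, 210.58123779296875) 76.10919189453125 224
439.00482177734375 -300.4852600097656 (123.86370849609375, 213.23153686523438) 76.09081268310547 172
```

View pics/td.png

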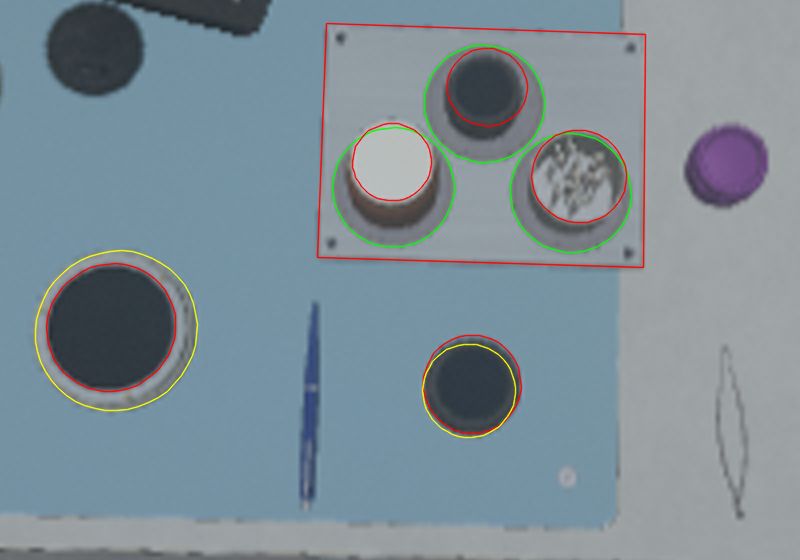

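View pics/sd.png

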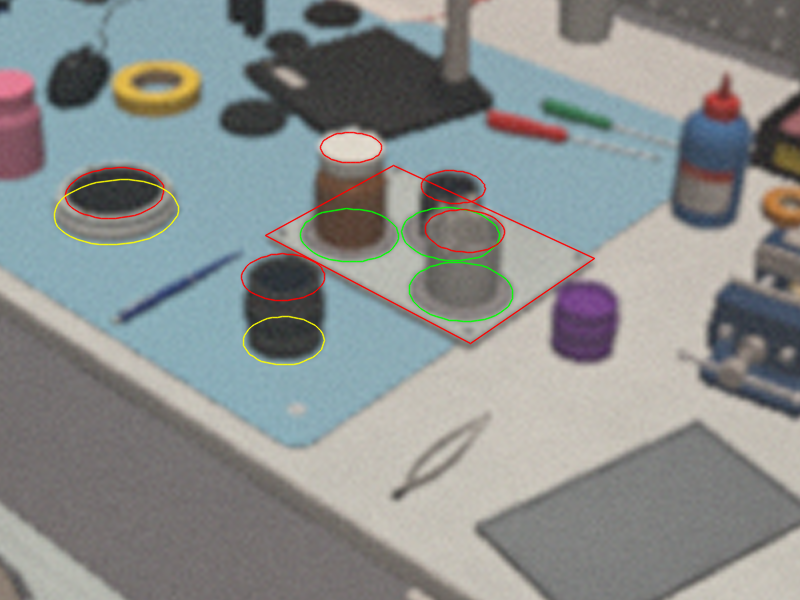

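Board is at (.627,.030) with yaw about 0, and the jar, pot and lens are centred on their marks. Large lens is at (.423,.035), seat at (.458,.283), tray at (.4405,-.2985) with yaw -13.9°. The heights agree with the text and the overlays fit both views, so I start moving toward the jar.

>>> servo_tool(
  gripper=[1,1,1,1,1,1,1,1],
  linear=[
    [-0.9,-0.4,0.2],
    [-0.9,-0.4,0.2],
    [-0.9,-0.4,0.2],
    [-0.9,-0.4,0.2],
    [-0.9,-0.4,0.2],
    [-0.9,-0.4,0.2],
    [-0.9,-0.4,0.2],
    [-0.9,-0.4,0.2],
  ],
  dr=[
    [0,0,0.3],
    [0,0,0.3],
    [0,0,0.3],
    [0,0,0.3],
    [0,0,0.3],
    [0,0,0.3],
    [0,0,0.3],
    [0,0,0.3],
  ],
  newtons=20,
)

```text
time_s: 0.77
ee_pos: [0.424, 0.2393, 0.1843]
eef_rot: [-3.141, 0.002, 1.73]
force: [0.1, 0.2, -0.5]
finger_gap: 0.0921
grip_force: 0.0
```

```bash
cat > n.py <<'E'
import sys,numpy as np
from bench import arm
from scipy.spatial.transform import Rotation as R
# usage: n.py x y z yaw : shift/turn in tool units from the measured pose
o=arm.get_obs();np.set_printoptions(precision=4,suppress=True)
print(o["time_s"],o["ee_pos"],o["eef_rot"],"gap",o["finger_gap"],"grip",o["grip_force"],"F",o["force"],"q",o["joint_pos"])
if len(sys.argv)>1:
    x,y,z,w=map(float,sys.argv[1:5]);M=R.from_euler("xyz",o["eef_rot"])
    print("lin",M.inv().apply(np.array([x,y,z])-o["ee_pos"])/.3,"dr",(M.inv()*R.from_euler("xyz",[np.pi,0,w])).as_rotvec()/np.pi)
E
python3 n.py .564 .0925 .17 1.5708; python3 -c "
from h import *
print(onz(load('scene0'),[[284,154]],.015))"
```

```text
0.7667 [0.424  0.2393 0.1843] [-3.1406  0.0019  1.73  ] gap 0.09213385979619348 grip 0.0 F [ 0.1205  0.1921 -0.4752] q [ 0.3573  0.3356  1.7182 -0.0019  1.0892  0.199 ]
lin [-0.557   0.3834  0.0484] dr [-0.0003  0.0006  0.0507]
[[0.85805283 0.21014542 0.015     ]]
```

>>> servo_tool(
  gripper=[1,1,1,1,1,1,1,1],
  linear=[
    [-0.557,0.383,0.05],
    [-0.557,0.383,0.05],
    [-0.557,0.383,0.05],
    [-0.557,0.383,0.05],
    [-0.557,0.383,0.05],
    [-0.557,0.383,0.05],
    [-0.557,0.383,0.05],
    [-0.557,0.383,0.05],
  ],
  dr=[
    [0,0,0.051],
    [0,0,0.051],
    [0,0,0.051],
    [0,0,0.051],
    [0,0,0.051],
    [0,0,0.051],
    [0,0,0.051],
    [0,0,0.051],
  ],
)

```text
time_s: 1.43
ee_pos: [0.5621, 0.0985, 0.1702]
eef_rot: [-3.14, -0.0, 1.58]
force: [-0.5, -0.0, -0.8]
finger_gap: 0.0918
grip_force: 0.0
```

```bash
python3 n.py .564 .0925 .056 1.5708
```

```text
1.4333 [0.5621 0.0985 0.1702] [-3.1399 -0.0004  1.5796] gap 0.09176401279213349 grip 0.0 F [-0.4553 -0.0449 -0.786 ] q [0.0389 0.4934 1.5042 0.0005 1.1457 0.0299]
lin [-0.0201  0.0066  0.3806] dr [-0.0005 -0.0001  0.0028]
```

>>> servo_tool(
  gripper=[1,1,1,1,1,1,1,1],
  linear=[
    [-0.02,0.007,0],
    [-0.02,0.007,0.06],
    [-0.02,0.007,0.15],
    [-0.02,0.007,0.2],
    [-0.02,0.007,0.2],
    [-0.02,0.007,0.2],
    [-0.02,0.007,0.2],
    [-0.02,0.007,0.2],
  ],
  dr=[
    [0,0,0.003],
    [0,0,0.003],
    [0,0,0.003],
    [0,0,0.003],
    [0,0,0.003],
    [0,0,0.003],
    [0,0,0.003],
    [0,0,0.003],
  ],
)

```text
time_s: 2.1
ee_pos: [0.5658, 0.0927, 0.1123]
eef_rot: [3.139, -0.0, 1.571]
force: [-0.4, 0.4, 0.3]
finger_gap: 0.0919
grip_force: 0.0
```

```bash
python3 n.py .564 .0925 .056 1.5708;python3 - <<'E'
from bench import arm
import cv2
c=arm.read_camera("scene")["color"][110:260,170:370]
cv2.imwrite("pics/a1.png",cv2.resize(c,None,fx=4,fy=4,interpolation=2))
E
```

```text
2.1 [0.5658 0.0927 0.1123] [ 3.1387 -0.0002  1.5713] gap 0.09192431119244952 grip 0.0 F [-0.3559  0.3995  0.3488] q [0.0287 0.5616 1.5655 0.0001 1.0116 0.0281]
lin [-0.0006 -0.0066  0.1878] dr [ 0.0009 -0.0001  0.0002]
```

View pics/a1.png

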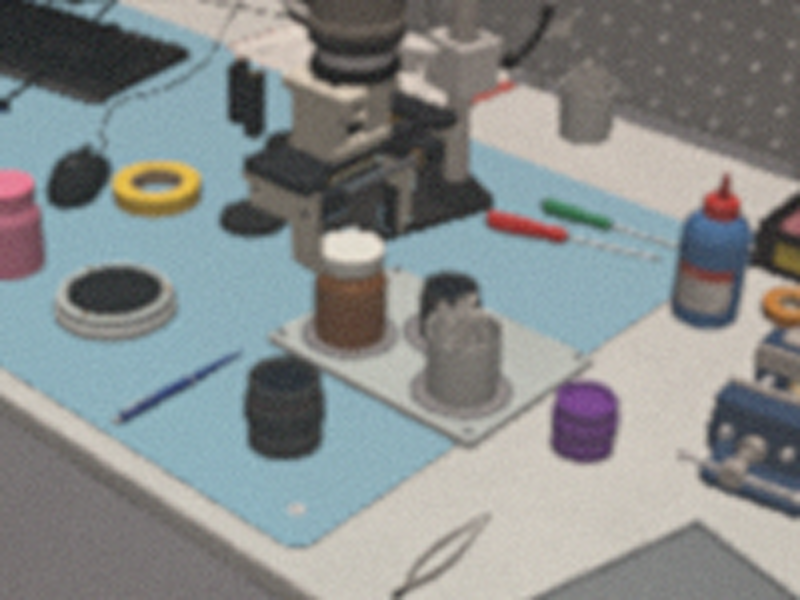

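The gripper stands over the jar (350,240 in the crop), with one finger in front of it and one behind. I descend and grip.

>>> servo_tool(
  gripper=[1,1,1,1,1,1,1,1],
  linear=[
    [0,-0.006,0.04],
    [0,-0.006,0.09],
    [0,-0.006,0.13],
    [0,-0.006,0.16],
    [0,-0.006,0.18],
    [0,-0.006,0.187],
    [0,-0.006,0.187],
    [0,-0.006,0.187],
  ],
  dr=[
    [0,0,0],
    [0,0,0],
    [0,0,0],
    [0,0,0],
    [0,0,0],
    [0,0,0],
    [0,0,0],
    [0,0,0],
  ],
)

```text
time_s: 2.82
ee_pos: [0.5637, 0.0923, 0.0552]
eef_rot: [3.141, -0.0, 1.571]
force: [-0.8, 0.9, -0.2]
finger_gap: 0.0921
grip_force: 0.0
```

>>> servo_tool(
  gripper=[-1,-1,-1,-1,-1,-1,-1,-1],
  linear=[
    [0,0,0],
    [0,0,0],
    [0,0,0],
    [0,0,0],
    [0,0,0],
    [0,0,0],
    [0,0,0],
    [0,0,0],
  ],
  dr=[
    [0,0,0],
    [0,0,0],
    [0,0,0],
    [0,0,0],
    [0,0,0],
    [0,0,0],
    [0,0,0],
    [0,0,0],
  ],
  newtons=15,
)

```text
time_s: 3.48
ee_pos: [0.5635, 0.0923, 0.0549]
eef_rot: [3.141, -0.0, 1.571]
force: [0.5, -0.5, 2.3]
finger_gap: 0.0632
grip_force: 15.0
```

```bash
python3 n.py .564 .0925 .17 1.5708
```

```text
3.4833 [0.5635 0.0923 0.0549] [ 3.141  -0.0001  1.5707] gap 0.06324530113039611 grip 15.000141102354974 F [ 0.5299 -0.5235  2.2851] q [0.0281 0.6366 1.6186 0.0001 0.8858 0.0281]
lin [ 0.0008  0.002  -0.3838] dr [ 0.0002 -0.     -0.    ]
```

>>> servo_tool(
  gripper=[-1,-1,-1,-1,-1,-1,-1,-1],
  linear=[
    [0,0,-0.06],
    [0,0,-0.16],
    [0,0,-0.27],
    [0,0,-0.35],
    [-0.06,0,-0.383],
    [-0.15,0,-0.383],
    [-0.26,0,-0.383],
    [-0.36,0,-0.383],
  ],
  dr=[
    [0,0,0],
    [0,0,0],
    [0,0,0],
    [0,0,0],
    [0,0,0],
    [0,0,0],
    [0,0,0],
    [0,0,0],
  ],
)

```text
time_s: 4.15
ee_pos: [0.5628, -0.0167, 0.1695]
eef_rot: [-3.141, 0.0, 1.572]
force: [0.6, -0.2, -0.9]
finger_gap: 0.0631
grip_force: 15.0
```

>>> servo_tool(
  gripper=[-1,-1,-1,-1,-1,-1,-1,-1],
  linear=[
    [-0.12,-0.03,0],
    [-0.24,-0.06,0],
    [-0.36,-0.09,0],
    [-0.48,-0.12,0],
    [-0.6,-0.15,0],
    [-0.72,-0.18,0],
    [-0.84,-0.21,0],
    [-0.94,-0.23,0],
  ],
  dr=[
    [0,0,-0.03],
    [0,0,-0.07],
    [0,0,-0.11],
    [0,0,-0.15],
    [0,0,-0.19],
    [0,0,-0.23],
    [0,0,-0.27],
    [0,0,-0.3],
  ],
)

```text
time_s: 4.82
ee_pos: [0.4928, -0.2998, 0.1691]
eef_rot: [-3.141, -0.001, 2.502]
force: [0.6, 0.4, -1.0]
finger_gap: 0.0634
grip_force: 15.0
```

>>> servo_tool(
  gripper=[-1,-1,-1,-1],
  linear=[
    [0,0,0],
    [0,0,0],
    [0,0,0],
    [0,0,0],
  ],
  dr=[
    [0,0,0],
    [0,0,0],
    [0,0,0],
    [0,0,0],
  ],
)

```text
time_s: 5.15
ee_pos: [0.4943, -0.2964, 0.1693]
eef_rot: [3.141, -0.001, 2.496]
force: [-0.0, 0.5, -1.3]
finger_gap: 0.0636
grip_force: 15.0
```

```bash
python3 n.py .491 -.311 .0505 2.6
```

```text
5.15 [ 0.4943 -0.2964  0.1693] [ 3.1411 -0.001   2.4964] gap 0.06356999847766771 grip 15.000043163308874 F [-0.034   0.4716 -1.3307] q [-0.6733  0.5037  1.4891  0.0005  1.1498 -1.5991]
lin [-0.0208 -0.0457  0.3958] dr [ 0.0002 -0.0003 -0.033 ]
```

>>> servo_tool(
  gripper=[-1,-1,-1,-1,-1,-1,-1,-1],
  linear=[
    [-0.021,-0.046,0.04],
    [-0.021,-0.046,0.13],
    [-0.021,-0.046,0.23],
    [-0.021,-0.046,0.31],
    [-0.021,-0.046,0.36],
    [-0.021,-0.046,0.385],
    [-0.021,-0.046,0.397],
    [-0.021,-0.046,0.397],
  ],
  dr=[
    [0,0,-0.03],
    [0,0,-0.03],
    [0,0,-0.03],
    [0,0,-0.03],
    [0,0,-0.03],
    [0,0,-0.03],
    [0,0,-0.03],
    [0,0,-0.03],
  ],
)

```text
time_s: 5.82
ee_pos: [0.4913, -0.3118, 0.0503]
eef_rot: [3.141, -0.0, 2.592]
force: [-1.0, 0.0, -1.4]
finger_gap: 0.0632
grip_force: 15.0
```

```bash
python3 n.py .491 -.311 .0490 2.6
```

```text
5.8167 [ 0.4913 -0.3118  0.0503] [ 3.1414 -0.0003  2.5916] gap 0.06315577273794472 grip 14.999882122501731 F [-0.9556  0.0483 -1.3728] q [-0.6972  0.6588  1.5878  0.0002  0.8953 -1.7182]
lin [0.0022 0.0017 0.0044] dr [ 0.0001 -0.0001 -0.0027]
```

>>> servo_tool(
  gripper=[-1,-1,-1,0.9,0.9,0.9,0.9,0.9],
  linear=[
    [0,0,0.003],
    [0,0,0.005],
    [0,0,0.005],
    [0,0,0.005],
    [0,0,0.005],
    [0,0,0.005],
    [0,0,0.005],
    [0,0,0.005],
  ],
  dr=[
    [0,0,0],
    [0,0,0],
    [0,0,0],
    [0,0,0],
    [0,0,0],
    [0,0,0],
    [0,0,0],
    [0,0,0],
  ],
)

```text
time_s: 6.48
ee_pos: [0.491, -0.3126, 0.0491]
eef_rot: [3.142, 0.0, 2.591]
force: [0.5, -0.2, 1.2]
finger_gap: 0.0866
grip_force: 0.0
```

>>> servo_tool(
  gripper=[0.9,0.9,0.9,0.9,0.9,0.9,0.9,0.9],
  linear=[
    [0,0,-0.04],
    [0,0,-0.12],
    [0,0,-0.22],
    [0,0,-0.32],
    [0,0,-0.38],
    [0,0,-0.4],
    [0,0,-0.4],
    [0,0,-0.4],
  ],
  dr=[
    [0,0,0],
    [0,0,0],
    [0,0,0],
    [0,0,0],
    [0,0,0],
    [0,0,0],
    [0,0,0],
    [0,0,0],
  ],
)

```text
time_s: 7.15
ee_pos: [0.4905, -0.3122, 0.1679]
eef_rot: [3.141, -0.001, 2.591]
force: [0.8, -0.2, -1.7]
finger_gap: 0.087
grip_force: 0.0
```

```bash
python3 n.py .563 -.033 .17 1.5708
```

```text
7.15 [ 0.4905 -0.3122  0.1679] [ 3.1413 -0.0013  2.5907] gap 0.08699997666417318 grip 0.0 F [ 0.8382 -0.2209 -1.7098] q [-0.6987  0.5139  1.4753  0.0001  1.1537 -1.7186]
lin [ 0.2814  0.9195 -0.0063] dr [-0.0001 -0.0004  0.3246]
```

>>> servo_tool(
  gripper=[1,1,1,1,1,1,1,1],
  linear=[
    [0.04,0.13,0],
    [0.08,0.26,0],
    [0.12,0.39,0],
    [0.16,0.52,0],
    [0.2,0.65,0],
    [0.24,0.78,0],
    [0.27,0.88,0],
    [0.283,0.923,0],
  ],
  dr=[
    [0,0,0.04],
    [0,0,0.08],
    [0,0,0.12],
    [0,0,0.16],
    [0,0,0.2],
    [0,0,0.24],
    [0,0,0.28],
    [0,0,0.318],
  ],
)

```text
time_s: 7.82
ee_pos: [0.563, -0.0281, 0.1667]
eef_rot: [-3.138, -0.002, 1.65]
force: [-0.3, -0.4, -1.0]
finger_gap: 0.0918
grip_force: 0.0
```

>>> servo_tool(
  gripper=[1,1],
  linear=[
    [0,0,0],
    [0,0,0],
  ],
  dr=[
    [0,0,0],
    [0,0,0],
  ],
)

```text
time_s: 7.98
ee_pos: [0.5627, -0.031, 0.167]
eef_rot: [-3.138, -0.001, 1.658]
force: [-0.9, -0.3, 0.2]
finger_gap: 0.0921
grip_force: 0.0
```

```bash
python3 n.py .5635 -.033 .055 1.5708
```

```text
7.9833 [ 0.5627 -0.031   0.167 ] [-3.1382 -0.0007  1.6582] gap 0.092128867547968 grip 0.0 F [-0.9336 -0.2841  0.2061] q [-0.191   0.4856  1.5276 -0.0003  1.1318 -0.2782]
lin [-0.007   0.0032  0.3732] dr [-0.0011 -0.0002  0.0278]
```

>>> servo_tool(
  gripper=[1,1,1,1,1,1,1,1],
  linear=[
    [-0.007,0.003,0.0],
    [-0.007,0.003,0.06],
    [-0.007,0.003,0.15],
    [-0.007,0.003,0.24],
    [-0.007,0.003,0.31],
    [-0.007,0.003,0.35],
    [-0.007,0.003,0.372],
    [-0.007,0.003,0.372],
  ],
  dr=[
    [0,0,0.028],
    [0,0,0.028],
    [0,0,0.028],
    [0,0,0.028],
    [0,0,0.028],
    [0,0,0.028],
    [0,0,0.028],
    [0,0,0.028],
  ],
)

```text
time_s: 8.65
ee_pos: [0.5631, -0.0353, 0.0552]
eef_rot: [-3.137, -0.001, 1.566]
force: [-0.2, 0.2, -0.8]
finger_gap: 0.0919
grip_force: 0.0
```

>>> servo_tool(
  gripper=[1,-1,-1,-1,-1,-1,-1,-1],
  linear=[
    [0,0,0],
    [0,0,0],
    [0,0,0],
    [0,0,0],
    [0,0,0],
    [0,0,0],
    [0,0,0],
    [0,0,0],
  ],
  dr=[
    [0,0,0],
    [0,0,0],
    [0,0,0],
    [0,0,0],
    [0,0,0],
    [0,0,0],
    [0,0,0],
    [0,0,0],
  ],
  newtons=10,
)

```text
time_s: 9.32
ee_pos: [0.5648, -0.0341, 0.0578]
eef_rot: [3.141, 0.0, 1.566]
force: [-0.3, 0.9, 3.9]
finger_gap: 0.0634
grip_force: 10.0
```

```bash
python3 n.py .390 -.286 .17 1.5708
```

```text
9.3167 [ 0.5648 -0.0341  0.0578] [3.1408 0.0001 1.5658] gap 0.0634322569120561 grip 10.000101796977106 F [-0.2702  0.9083  3.9393] q [-0.1958  0.6251  1.632   0.0001  0.8837 -0.1908]
lin [-0.8426 -0.5782 -0.3745] dr [ 0.0003  0.     -0.0016]
```

>>> servo_tool(
  gripper=[-1,-1,-1,-1,-1,-1,-1,-1],
  linear=[
    [0,0,-0.05],
    [0,0,-0.14],
    [0,0,-0.24],
    [0,0,-0.32],
    [-0.02,-0.02,-0.36],
    [-0.07,-0.05,-0.374],
    [-0.15,-0.1,-0.374],
    [-0.24,-0.16,-0.374],
  ],
  dr=[
    [0,0,0],
    [0,0,0],
    [0,0,0],
    [0,0,0],
    [0,0,0],
    [0,0,0],
    [0,0,0],
    [0,0,0],
  ],
)

```text
time_s: 9.98
ee_pos: [0.5155, -0.1061, 0.1692]
eef_rot: [3.141, -0.0, 1.568]
force: [0.9, -0.5, -1.0]
finger_gap: 0.0633
grip_force: 10.0
```

>>> servo_tool(
  gripper=[-1,-1,-1,-1,-1,-1,-1,-1],
  linear=[
    [-0.09,-0.06,0],
    [-0.18,-0.13,0],
    [-0.28,-0.2,0],
    [-0.37,-0.26,0],
    [-0.46,-0.32,0],
    [-0.54,-0.37,0],
    [-0.59,-0.41,0],
    [-0.6,-0.417,0],
  ],
  dr=[
    [0,0,-0.03],
    [0,0,-0.07],
    [0,0,-0.11],
    [0,0,-0.15],
    [0,0,-0.19],
    [0,0,-0.23],
    [0,0,-0.27],
    [0,0,-0.3],
  ],
)

```text
time_s: 10.65
ee_pos: [0.3874, -0.2875, 0.1687]
eef_rot: [-3.141, -0.001, 2.498]
force: [-0.4, 0.3, -0.5]
finger_gap: 0.0632
grip_force: 10.0
```

>>> servo_tool(
  gripper=[-1,-1,-1,-1],
  linear=[
    [0,0,0],
    [0,0,0],
    [0,0,0],
    [0,0,0],
  ],
  dr=[
    [0,0,0],
    [0,0,0],
    [0,0,0],
    [0,0,0],
  ],
)

```text
time_s: 10.98
ee_pos: [0.3904, -0.2846, 0.1693]
eef_rot: [3.141, -0.0, 2.494]
force: [-0.2, -0.3, -1.0]
finger_gap: 0.0634
grip_force: 10.0
```

```bash
python3 n.py .390 -.286 .0535 2.75;python3 - <<'E'
from bench import arm
import cv2
c=arm.read_camera("scene")["color"][160:310,200:400]
cv2.imwrite("pics/a2.png",cv2.resize(c,None,fx=4,fy=4,interpolation=2))
E
```

```text
10.9833 [ 0.3904 -0.2846  0.1693] [ 3.1414 -0.0005  2.4936] gap 0.06340285202141224 grip 10.000042100145947 F [-0.1874 -0.3042 -0.9953] q [-0.7888  0.3468  1.7494  0.0002  1.0459 -1.7117]
lin [-0.0021 -0.0046  0.3859] dr [ 0.0001 -0.0001 -0.0816]
```

View pics/a2.png

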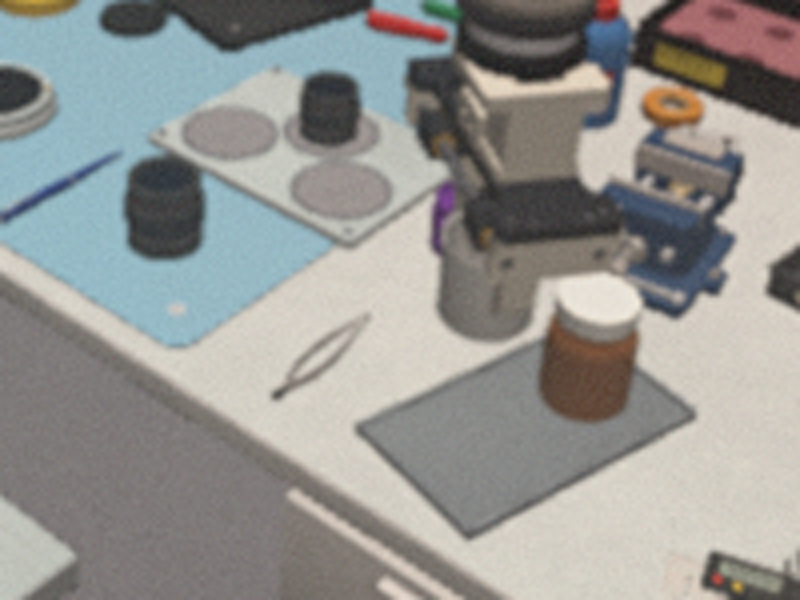

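The jar stands upright in the tray (crop 590,350), the pot is held upright (490,270), and the small lens is undisturbed on its mark (330,110). I lower the pot.

>>> servo_tool(
  gripper=[-1,-1,-1,-1,-1,-1,-1,-1],
  linear=[
    [-0.002,-0.005,0.04],
    [-0.002,-0.005,0.13],
    [-0.002,-0.005,0.22],
    [-0.002,-0.005,0.3],
    [-0.002,-0.005,0.35],
    [-0.002,-0.005,0.38],
    [-0.002,-0.005,0.389],
    [-0.002,-0.005,0.389],
  ],
  dr=[
    [0,0,-0.03],
    [0,0,-0.06],
    [0,0,-0.08],
    [0,0,-0.08],
    [0,0,-0.08],
    [0,0,-0.08],
    [0,0,-0.08],
    [0,0,-0.08],
  ],
)

```text
time_s: 11.7
ee_pos: [0.3898, -0.2864, 0.0527]
eef_rot: [3.141, -0.001, 2.746]
force: [-0.1, 0.3, -0.4]
finger_gap: 0.0636
grip_force: 10.0
```

>>> servo_tool(
  gripper=[-1,-1],
  linear=[
    [0,0,0],
    [0,0,0],
  ],
  dr=[
    [0,0,0],
    [0,0,0],
  ],
)

```text
time_s: 11.87
ee_pos: [0.3904, -0.2872, 0.0537]
eef_rot: [-3.141, 0.002, 2.746]
force: [-0.9, -0.0, -0.8]
finger_gap: 0.0635
grip_force: 10.0
```

>>> servo_tool(
  gripper=[-1,-1,-1,-1],
  linear=[
    [0,0,0.003],
    [0,0,0.004],
    [0,0,0.004],
    [0,0,0.004],
  ],
  dr=[
    [0,0,0],
    [0,0,0],
    [0,0,0],
    [0,0,0],
  ],
)

```text
time_s: 12.2
ee_pos: [0.3898, -0.2869, 0.0518]
eef_rot: [-3.142, 0.0, 2.746]
force: [0.3, -1.0, -0.1]
finger_gap: 0.0632
grip_force: 10.0
```

>>> servo_tool(
  gripper=[-1,-1,-1,-1],
  linear=[
    [0,0,0.002],
    [0,0,0.004],
    [0,0,0.004],
    [0,0,0.004],
  ],
  dr=[
    [0,0,0],
    [0,0,0],
    [0,0,0],
    [0,0,0],
  ],
)

```text
time_s: 12.53
ee_pos: [0.3899, -0.287, 0.0514]
eef_rot: [-3.141, 0.001, 2.746]
force: [-3.4, 2.0, 10.5]
finger_gap: 0.0633
grip_force: 10.0
```

>>> servo_tool(
  gripper=[-1,-1,-1,-1],
  linear=[
    [0,0,0],
    [0,0,0],
    [0,0,0],
    [0,0,0],
  ],
  dr=[
    [0,0,0],
    [0,0,0],
    [0,0,0],
    [0,0,0],
  ],
)

```text
time_s: 12.87
ee_pos: [0.3899, -0.287, 0.0514]
eef_rot: [-3.141, 0.001, 2.746]
force: [-2.1, 1.5, 10.3]
finger_gap: 0.063
grip_force: 10.0
```

>>> servo_tool(
  gripper=[0.8,0.8,0.8,0.8,0.8],
  linear=[
    [0,0,0],
    [0,0,0],
    [0,0,0],
    [0,0,0],
    [0,0,0],
  ],
  dr=[
    [0,0,0],
    [0,0,0],
    [0,0,0],
    [0,0,0],
    [0,0,0],
  ],
)

```text
time_s: 13.28
ee_pos: [0.3897, -0.2868, 0.0502]
eef_rot: [3.141, -0.0, 2.746]
force: [0.1, 0.5, 0.3]
finger_gap: 0.0823
grip_force: 0.0
```

>>> servo_tool(
  gripper=[0.8,0.8,0.8,0.8,0.8,1,1,1],
  linear=[
    [0,0,-0.05],
    [0,0,-0.14],
    [0,0,-0.25],
    [0,0,-0.35],
    [-0.02,0.06,-0.4],
    [-0.05,0.19,-0.4],
    [-0.08,0.32,-0.4],
    [-0.11,0.45,-0.4],
  ],
  dr=[
    [0,0,0],
    [0,0,0],
    [0,0,0],
    [0,0,0],
    [0,0,0.03],
    [0,0,0.07],
    [0,0,0.11],
    [0,0,0.15],
  ],
)

```text
time_s: 13.95
ee_pos: [0.4659, -0.1842, 0.1708]
eef_rot: [3.141, 0.001, 2.317]
force: [0.0, 0.1, -0.1]
finger_gap: 0.0911
grip_force: 0.0
```

```bash
python3 n.py .6285 .031 .17 1.5708
```

```text
13.95 [ 0.4659 -0.1842  0.1708] [3.1412 0.0009 2.317 ] gap 0.09113735642880058 grip 0.0 F [ 0.0302  0.0931 -0.1186] q [-0.5296  0.3741  1.7011  0.0001  1.0654 -1.2759]
lin [0.1587 0.8849 0.003 ] dr [0.0002 0.0002 0.2375]
```

Next I go over the small lens, and look again with both cameras to measure the jar, pot and lens now that they are unobstructed.

>>> servo_tool(
  gripper=[1,1,1,1,1,1,1,1],
  linear=[
    [0.02,0.12,0],
    [0.04,0.25,0],
    [0.07,0.38,0],
    [0.09,0.51,0],
    [0.11,0.64,0],
    [0.14,0.77,0],
    [0.155,0.86,0],
    [0.159,0.885,0],
  ],
  dr=[
    [0,0,0.03],
    [0,0,0.07],
    [0,0,0.11],
    [0,0,0.15],
    [0,0,0.19],
    [0,0,0.22],
    [0,0,0.237],
    [0,0,0.237],
  ],
)

```text
time_s: 14.62
ee_pos: [0.6282, 0.0359, 0.1698]
eef_rot: [3.141, -0.001, 1.58]
force: [-1.3, -0.5, -0.5]
finger_gap: 0.0919
grip_force: 0.0
```

>>> servo_tool(
  gripper=[1,1,1],
  linear=[
    [0,0,0],
    [0,0,0],
    [0,0,0],
  ],
  dr=[
    [0,0,0],
    [0,0,0],
    [0,0,0],
  ],
)

```text
time_s: 14.87
ee_pos: [0.6255, 0.0301, 0.1702]
eef_rot: [-3.14, 0.0, 1.579]
force: [-0.3, 0.4, 0.0]
finger_gap: 0.0918
grip_force: 0.0
```

```bash
python3 n.py .6285 .031 .035 1.5708
```

```text
14.8667 [0.6255 0.0301 0.1702] [-3.1404  0.0004  1.5792] gap 0.09181369448451486 grip 0.0 F [-0.3114  0.4149  0.0107] q [-0.0741  0.5897  1.3326 -0.0005  1.2205 -0.0823]
lin [0.0032 0.0106 0.4506] dr [-0.0004  0.0001  0.0027]
```

>>> servo_tool(
  gripper=[1,1,1,1,1,1,1,1],
  linear=[
    [0.003,0.01,0.05],
    [0.003,0.01,0.15],
    [0.003,0.01,0.26],
    [0.003,0.01,0.35],
    [0.003,0.01,0.41],
    [0.003,0.01,0.435],
    [0.003,0.01,0.447],
    [0.003,0.01,0.447],
  ],
  dr=[
    [0,0,0.003],
    [0,0,0.003],
    [0,0,0.003],
    [0,0,0.003],
    [0,0,0.003],
    [0,0,0.003],
    [0,0,0.003],
    [0,0,0.003],
  ],
)

```text
time_s: 15.53
ee_pos: [0.6292, 0.0313, 0.0366]
eef_rot: [-3.142, 0.0, 1.569]
force: [-1.1, 0.4, 0.3]
finger_gap: 0.0918
grip_force: 0.0
```

>>> servo_tool(
  gripper=[1,1,1],
  linear=[
    [0,0,0],
    [0,0,0],
    [0,0,0],
  ],
  dr=[
    [0,0,0],
    [0,0,0],
    [0,0,0],
  ],
)

```text
time_s: 15.78
ee_pos: [0.6301, 0.0321, 0.0378]
eef_rot: [3.139, 0.0, 1.57]
force: [-0.4, -0.1, -0.2]
finger_gap: 0.092
grip_force: 0.0
```

>>> servo_tool(
  gripper=[-1,-1,-1,-1,-1,-1,-1,-1],
  linear=[
    [0,0,0],
    [0,0,0],
    [0,0,0],
    [0,0,0],
    [0,0,0],
    [0,0,0],
    [0,0,0],
    [0,0,0],
  ],
  dr=[
    [0,0,0],
    [0,0,0],
    [0,0,0],
    [0,0,0],
    [0,0,0],
    [0,0,0],
    [0,0,0],
    [0,0,0],
  ],
  newtons=20,
)

```text
time_s: 16.45
ee_pos: [0.6289, 0.0324, 0.0363]
eef_rot: [-3.141, -0.0, 1.57]
force: [-1.7, 0.0, 0.5]
finger_gap: 0.0511
grip_force: 20.0
```

```bash
python3 n.py .458 .283 .17 1.5708; python3 - <<'E'
from bench import arm
import cv2
c=arm.read_camera("top")["color"][130:290,130:330]
cv2.imwrite("pics/a3.png",cv2.resize(c,(0,0),fx=3.7,fy=3.7,interpolation=2))
E
```

```text
16.45 [0.6289 0.0324 0.0363] [-3.1407 -0.0002  1.57  ] gap 0.05107606230620435 grip 19.998683226294816 F [-1.7154  0.0128  0.5316] q [-0.0703  0.7471  1.4457  0.0001  0.9497 -0.0696]
lin [ 0.8351 -0.5709 -0.4452] dr [-0.0003 -0.0001 -0.0003]
```

>>> servo_tool(
  gripper=[-1,-1,-1,-1,-1,-1,-1,-1],
  linear=[
    [0,0,-0.05],
    [0,0,-0.13],
    [0,0,-0.21],
    [0.02,-0.01,-0.26],
    [0.07,-0.05,-0.28],
    [0.14,-0.1,-0.28],
    [0.22,-0.15,-0.28],
    [0.3,-0.21,-0.28],
  ],
  dr=[
    [0,0,0],
    [0,0,0],
    [0,0,0],
    [0,0,0],
    [0,0,0],
    [0,0,0],
    [0,0,0],
    [0,0,0],
  ],
)

```text
time_s: 17.17
ee_pos: [0.5662, 0.1228, 0.1203]
eef_rot: [3.141, -0.0, 1.569]
force: [0.4, -0.5, -1.8]
finger_gap: 0.0512
grip_force: 20.0
```

>>> servo_tool(
  gripper=[-1,-1,-1,-1,-1,-1,-1,-1],
  linear=[
    [0.08,-0.055,0],
    [0.17,-0.115,0],
    [0.26,-0.175,0],
    [0.35,-0.235,0],
    [0.43,-0.29,0],
    [0.49,-0.33,0],
    [0.525,-0.355,0],
    [0.535,-0.361,0],
  ],
  dr=[
    [0,0,0],
    [0,0,0],
    [0,0,0],
    [0,0,0],
    [0,0,0],
    [0,0,0],
    [0,0,0],
    [0,0,0],
  ],
)

```text
time_s: 17.83
ee_pos: [0.457, 0.2844, 0.1202]
eef_rot: [-3.141, -0.0, 1.572]
force: [0.1, -0.4, -1.7]
finger_gap: 0.0511
grip_force: 20.0
```

>>> servo_tool(
  gripper=[-1,-1,-1,-1],
  linear=[
    [0,0,0],
    [0,0,0],
    [0,0,0],
    [0,0,0],
  ],
  dr=[
    [0,0,0],
    [0,0,0],
    [0,0,0],
    [0,0,0],
  ],
)

```text
time_s: 18.17
ee_pos: [0.459, 0.2819, 0.1203]
eef_rot: [3.141, 0.0, 1.568]
force: [-0.3, -1.0, -0.9]
finger_gap: 0.0507
grip_force: 20.0
```

```bash
python3 n.py .458 .283 .048 1.5708; python3 - <<'E'
from bench import arm
import cv2,numpy as np
from h import *
c=arm.read_camera("top"); np.savez("top1.npz",**c)
s=arm.read_camera("scene"); np.savez("scene1.npz",**s)
o=arm.get_obs()["ee_pos"]
im=cv2.resize(s["color"],None,fx=4,fy=4,interpolation=2)
def d(P,col): cv2.polylines(im,[np.int32(proj(s,P)*4+1.5)],False,col,1,cv2.LINE_AA)
b=o[2]-.0263
d(circ(o[0],o[1],b,.0275),(0,0,255));d(circ(.458,.283,.02,.044),(0,255,0));d(circ(.458,.283,0,.056),(0,255,255))
d(circ(.6271,.0298,.01,.043),(0,255,0))
cv2.imwrite("pics/a4.png",im[400:980,560:1320])
E
```

```text
18.1667 [0.459  0.2819 0.1203] [3.1413 0.     1.5683] gap 0.05073262158509441 grip 19.998029340058565 F [-0.2945 -1.0027 -0.9283] q [ 0.4086  0.4987  1.656  -0.0002  0.9866  0.4112]
lin [ 0.0035 -0.0034  0.241 ] dr [ 0.0001  0.     -0.0008]
```

View pics/a4.png

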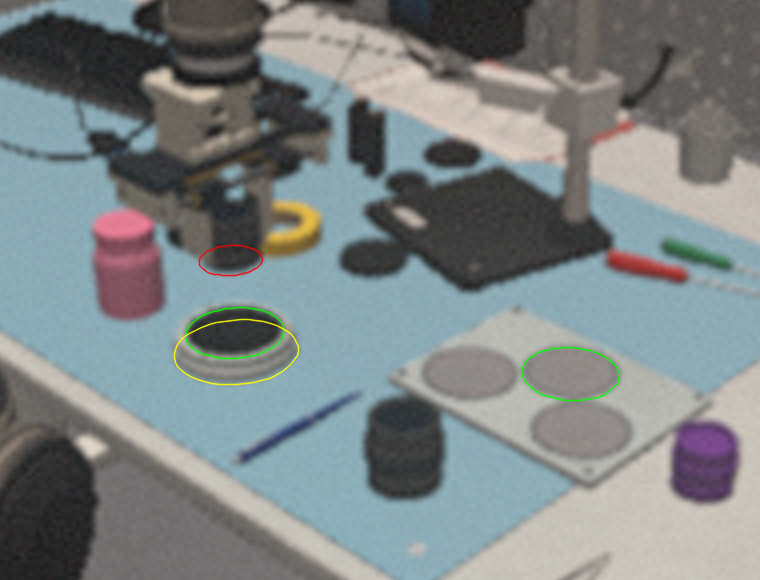

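The lens hangs over the seat, its bottom at (235,262), and the overlays of the seat and mark fit. I lower it.

>>> servo_tool(
  gripper=[-1,-1,-1,-1,-1,-1,-1,-1],
  linear=[
    [0.003,-0.003,0.03],
    [0.003,-0.003,0.09],
    [0.003,-0.003,0.15],
    [0.003,-0.003,0.2],
    [0.003,-0.003,0.225],
    [0.003,-0.003,0.24],
    [0.003,-0.003,0.24],
    [0.003,-0.003,0.24],
  ],
  dr=[
    [0,0,0],
    [0,0,0],
    [0,0,0],
    [0,0,0],
    [0,0,0],
    [0,0,0],
    [0,0,0],
    [0,0,0],
  ],
)

```text
time_s: 18.93
ee_pos: [0.4576, 0.2839, 0.0486]
eef_rot: [3.141, -0.0, 1.57]
force: [0.7, -0.1, -2.4]
finger_gap: 0.0512
grip_force: 20.0
```

>>> servo_tool(
  gripper=[-1,-1,-1,-1],
  linear=[
    [0,0,0.002],
    [0,0,0.004],
    [0,0,0.004],
    [0,0,0.004],
  ],
  dr=[
    [0,0,0],
    [0,0,0],
    [0,0,0],
    [0,0,0],
  ],
)

```text
time_s: 19.27
ee_pos: [0.4575, 0.2839, 0.0476]
eef_rot: [3.141, -0.0, 1.57]
force: [-0.8, -0.5, -1.0]
finger_gap: 0.0509
grip_force: 20.0
```

>>> servo_tool(
  gripper=[-1,-1,-1,-1],
  linear=[
    [0,0,0.002],
    [0,0,0.004],
    [0,0,0.004],
    [0,0,0.004],
  ],
  dr=[
    [0,0,0],
    [0,0,0],
    [0,0,0],
    [0,0,0],
  ],
)

```text
time_s: 19.6
ee_pos: [0.4574, 0.2839, 0.0462]
eef_rot: [3.141, -0.0, 1.57]
force: [-1.1, -0.0, 1.8]
finger_gap: 0.0504
grip_force: 20.0
```

>>> servo_tool(
  gripper=[-1,-1,-1],
  linear=[
    [0,0,0.001],
    [0,0,0.002],
    [0,0,0.002],
  ],
  dr=[
    [0,0,0],
    [0,0,0],
    [0,0,0],
  ],
)

```text
time_s: 19.85
ee_pos: [0.4575, 0.2839, 0.0462]
eef_rot: [3.141, -0.0, 1.57]
force: [-1.7, -2.3, 7.4]
finger_gap: 0.0511
grip_force: 20.0
```

>>> servo_tool(
  gripper=[0.8,0.8,0.8,0.8,0.8,0.8,0.8],
  linear=[
    [0,0,0],
    [0,0,0],
    [0,0,0],
    [0,0,0],
    [0,0,0],
    [0,0,0],
    [0,0,0],
  ],
  dr=[
    [0,0,0],
    [0,0,0],
    [0,0,0],
    [0,0,0],
    [0,0,0],
    [0,0,0],
    [0,0,0],
  ],
)

```text
time_s: 20.43
ee_pos: [0.4573, 0.2838, 0.0453]
eef_rot: [-3.142, -0.0, 1.57]
force: [0.5, 0.0, 1.1]
finger_gap: 0.0825
grip_force: 0.0
```

>>> servo_tool(
  gripper=[0.8,0.8,0.8,0.8,1,1,1,1],
  linear=[
    [0,0,-0.04],
    [0,0,-0.13],
    [0,0,-0.21],
    [0,0,-0.28],
    [-0.06,-0.01,-0.3],
    [-0.17,-0.02,-0.3],
    [-0.29,-0.04,-0.3],
    [-0.41,-0.06,-0.3],
  ],
  dr=[
    [0,0,0],
    [0,0,0],
    [0,0,0],
    [0,0,0],
    [0,0,0],
    [0,0,0],
    [0,0,0],
    [0,0,0],
  ],
)

```text
time_s: 21.1
ee_pos: [0.4388, 0.1599, 0.1355]
eef_rot: [3.141, -0.0, 1.571]
force: [1.1, -0.9, -0.1]
finger_gap: 0.0916
grip_force: 0.0
```

>>> servo_tool(
  gripper=[1,1,1,1,1,1,1],
  linear=[
    [-0.12,-0.02,0],
    [-0.23,-0.03,0],
    [-0.33,-0.045,0],
    [-0.39,-0.055,0],
    [-0.41,-0.057,0],
    [-0.414,-0.057,0],
    [-0.414,-0.057,0],
  ],
  dr=[
    [0,0,0],
    [0,0,0],
    [0,0,0],
    [0,0,0],
    [0,0,0],
    [0,0,0],
    [0,0,0],
  ],
)

```text
time_s: 21.68
ee_pos: [0.4223, 0.0368, 0.1354]
eef_rot: [3.141, -0.0, 1.569]
force: [0.2, 0.4, -0.3]
finger_gap: 0.0917
grip_force: 0.0
```

```bash
cat > look.py <<'E'
import sys
from bench import arm
from h import *
k=sys.argv[1]
for n in("top","scene"): np.savez(n+k+".npz",**arm.read_camera(n))
def draw(n,box,circles,f=4):
    c=load(n+k);im=cv2.resize(c["color"],None,fx=f,fy=f,interpolation=2)
    for q,col in circles: cv2.polylines(im,[np.int32(proj(c,circ(*q))*f+f/2-.5)],False,col,1,cv2.LINE_AA)
    x,y,w,h=[v*f for v in box];return im[y:y+h,x:x+w]
E
python3 n.py .4227 .0352 .035 1.5708; python3 - <<'E'
import sys;sys.argv=["",'2']
from look import *
C=[((.458,.283,.02,.044),(0,255,0)),((.458,.283,.02,.0275),(0,0,255)),((.458,.283,.068,.0275),(0,0,255))]
a=draw("top",(135,190,60,60),C,6);b=draw("scene",(170,145,60,60),C,6)
cv2.imwrite("pics/a5.png",np.hstack([a,b]))
E
```

```text
21.6833 [0.4223 0.0368 0.1354] [ 3.1412 -0.0003  1.5691] gap 0.09170117550266182 grip 0.0 F [ 0.1881  0.3542 -0.2749] q [-0.0945  0.2974  1.9442  0.0005  0.8996 -0.0931]
lin [-0.0056  0.0013  0.3347] dr [ 0.0001 -0.0001 -0.0005]
```

View pics/a5.png

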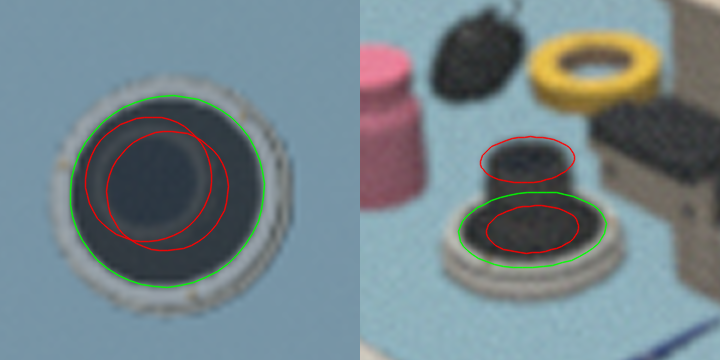

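The lens stands upright on the seat. Its top ring is centred within about 1 mm of the prediction in both views (150,180 and 531,160). Next is the large lens.

>>> servo_tool(
  gripper=[1,1,1,1,1,1,1,1],
  linear=[
    [-0.005,0.001,0.04],
    [-0.005,0.001,0.12],
    [-0.005,0.001,0.2],
    [-0.005,0.001,0.27],
    [-0.005,0.001,0.31],
    [-0.005,0.001,0.33],
    [-0.005,0.001,0.335],
    [-0.005,0.001,0.335],
  ],
  dr=[
    [0,0,0],
    [0,0,0],
    [0,0,0],
    [0,0,0],
    [0,0,0],
    [0,0,0],
    [0,0,0],
    [0,0,0],
  ],
)

```text
time_s: 22.45
ee_pos: [0.4225, 0.0357, 0.0348]
eef_rot: [-3.141, -0.0, 1.571]
force: [0.4, 0.0, 0.2]
finger_gap: 0.0918
grip_force: 0.0
```

>>> servo_tool(
  gripper=[1,1,1],
  linear=[
    [0,0,0],
    [0,0,0],
    [0,0,0],
  ],
  dr=[
    [0,0,0],
    [0,0,0],
    [0,0,0],
  ],
)

```text
time_s: 22.7
ee_pos: [0.4228, 0.0352, 0.0355]
eef_rot: [3.14, 0.0, 1.57]
force: [-0.2, -0.0, 0.0]
finger_gap: 0.0918
grip_force: 0.0
```

>>> servo_tool(
  gripper=[-1,-1,-1,-1,-1,-1,-1,-1],
  linear=[
    [0,0,0],
    [0,0,0],
    [0,0,0],
    [0,0,0],
    [0,0,0],
    [0,0,0],
    [0,0,0],
    [0,0,0],
  ],
  dr=[
    [0,0,0],
    [0,0,0],
    [0,0,0],
    [0,0,0],
    [0,0,0],
    [0,0,0],
    [0,0,0],
    [0,0,0],
  ],
)

```text
time_s: 23.37
ee_pos: [0.4224, 0.0351, 0.0349]
eef_rot: [3.141, -0.0, 1.57]
force: [0.3, 0.1, 1.2]
finger_gap: 0.0608
grip_force: 20.0
```

```bash
python3 n.py .6273 .0297 .11 1.5708
```

```text
23.3667 [0.4224 0.0351 0.0349] [ 3.1414 -0.0001  1.57  ] gap 0.06079592959719503 grip 20.00019494444132 F [0.2745 0.0688 1.1633] q [-0.0983  0.4846  2.042   0.0001  0.6148 -0.0976]
lin [-0.0175  0.6831 -0.2504] dr [ 0.0001 -0.     -0.0003]
```

>>> servo_tool(
  gripper=[-1,-1,-1,-1,-1,-1,-1,-1],
  linear=[
    [0,0,-0.05],
    [0,0,-0.14],
    [0,0.02,-0.22],
    [-0.002,0.07,-0.25],
    [-0.004,0.15,-0.25],
    [-0.006,0.24,-0.25],
    [-0.008,0.34,-0.25],
    [-0.01,0.44,-0.25],
  ],
  dr=[
    [0,0,0],
    [0,0,0],
    [0,0,0],
    [0,0,0],
    [0,0,0],
    [0,0,0],
    [0,0,0],
    [0,0,0],
  ],
)

```text
time_s: 24.03
ee_pos: [0.5551, 0.0321, 0.1096]
eef_rot: [-3.141, -0.0, 1.57]
force: [-0.2, -0.2, -2.7]
finger_gap: 0.0609
grip_force: 20.0
```

>>> servo_tool(
  gripper=[-1,-1,-1,-1,-1,-1,-1,-1],
  linear=[
    [-0.002,0.1,0],
    [-0.004,0.17,0],
    [-0.006,0.21,0],
    [-0.007,0.235,0],
    [-0.007,0.243,0],
    [-0.007,0.243,0],
    [-0.007,0.243,0],
    [-0.007,0.243,0],
  ],
  dr=[
    [0,0,0],
    [0,0,0],
    [0,0,0],
    [0,0,0],
    [0,0,0],
    [0,0,0],
    [0,0,0],
    [0,0,0],
  ],
)

```text
time_s: 24.7
ee_pos: [0.6263, 0.03, 0.1098]
eef_rot: [-3.141, -0.0, 1.57]
force: [-0.1, 0.7, -1.7]
finger_gap: 0.0613
grip_force: 20.0
```

>>> servo_tool(
  gripper=[-1,-1],
  linear=[
    [0,0,0],
    [0,0,0],
  ],
  dr=[
    [0,0,0],
    [0,0,0],
  ],
)

```text
time_s: 24.87
ee_pos: [0.6268, 0.0299, 0.1101]
eef_rot: [3.142, -0.0, 1.57]
force: [0.0, -0.6, -1.8]
finger_gap: 0.0613
grip_force: 20.0
```

```bash
python3 n.py .6273 .0297 .0465 1.5708
```

```text
24.8667 [0.6268 0.0299 0.1101] [ 3.1416 -0.0001  1.5701] gap 0.06126489742105889 grip 19.999771644361317 F [ 0.0147 -0.5943 -1.7917] q [-0.0744  0.6523  1.3969  0.0001  1.0924 -0.0737]
lin [-0.0008  0.0016  0.212 ] dr [ 0.     -0.     -0.0002]
```

>>> servo_tool(
  gripper=[-1,-1,-1,-1,-1,-1,-1,-1],
  linear=[
    [-0.001,0.001,0.03],
    [-0.001,0.001,0.09],
    [-0.001,0.001,0.14],
    [-0.001,0.001,0.18],
    [-0.001,0.001,0.2],
    [-0.001,0.001,0.21],
    [-0.001,0.001,0.212],
    [-0.001,0.001,0.212],
  ],
  dr=[
    [0,0,0],
    [0,0,0],
    [0,0,0],
    [0,0,0],
    [0,0,0],
    [0,0,0],
    [0,0,0],
    [0,0,0],
  ],
)

```text
time_s: 25.53
ee_pos: [0.6279, 0.0296, 0.0466]
eef_rot: [3.141, 0.0, 1.57]
force: [0.1, 0.2, -0.5]
finger_gap: 0.0609
grip_force: 20.0
```

>>> servo_tool(
  gripper=[-1,-1,-1,-1],
  linear=[
    [0,0,0.002],
    [0,0,0.004],
    [0,0,0.004],
    [0,0,0.004],
  ],
  dr=[
    [0,0,0],
    [0,0,0],
    [0,0,0],
    [0,0,0],
  ],
)

```text
time_s: 25.87
ee_pos: [0.6277, 0.0296, 0.0454]
eef_rot: [3.141, -0.0, 1.57]
force: [0.3, 0.4, -0.8]
finger_gap: 0.0609
grip_force: 20.0
```

>>> servo_tool(
  gripper=[-1,-1,-1],
  linear=[
    [0,0,0.001],
    [0,0,0.002],
    [0,0,0.002],
  ],
  dr=[
    [0,0,0],
    [0,0,0],
    [0,0,0],
  ],
)

```text
time_s: 26.12
ee_pos: [0.6276, 0.0296, 0.0449]
eef_rot: [3.141, -0.0, 1.57]
force: [-1.0, 0.3, 2.2]
finger_gap: 0.0611
grip_force: 20.0
```

>>> servo_tool(
  gripper=[0.9,0.9,0.9,0.9,0.9,0.9,0.9],
  linear=[
    [0,0,0],
    [0,0,0],
    [0,0,0],
    [0,0,0],
    [0,0,0],
    [0,0,0],
    [0,0,0],
  ],
  dr=[
    [0,0,0],
    [0,0,0],
    [0,0,0],
    [0,0,0],
    [0,0,0],
    [0,0,0],
    [0,0,0],
  ],
)

```text
time_s: 26.7
ee_pos: [0.6275, 0.0296, 0.0444]
eef_rot: [3.142, -0.0, 1.57]
force: [0.4, -0.1, 0.5]
finger_gap: 0.0872
grip_force: 0.0
```

>>> servo_tool(
  gripper=[0.9,0.9,0.9,0.9,0.9,1,1,1],
  linear=[
    [0,0,-0.04],
    [0,0,-0.13],
    [0,0,-0.24],
    [0,0,-0.34],
    [-0.06,-0.02,-0.4],
    [-0.17,-0.07,-0.415],
    [-0.29,-0.12,-0.415],
    [-0.41,-0.17,-0.415],
  ],
  dr=[
    [0,0,0],
    [0,0,0],
    [0,0,0],
    [0,0,0],
    [0,0,0],
    [0,0,-0.03],
    [0,0,-0.06],
    [0,0,-0.1],
  ],
)

```text
time_s: 27.37
ee_pos: [0.5767, -0.0929, 0.1708]
eef_rot: [3.14, 0.002, 1.884]
force: [0.0, -0.1, -0.3]
finger_gap: 0.0918
grip_force: 0.0
```

```bash
python3 n.py .491 -.3126 .17 2.6
```

```text
27.3667 [ 0.5767 -0.0929  0.1708] [3.1395 0.0015 1.8844] gap 0.09182824910122694 grip 0.0 F [ 0.0169 -0.0542 -0.2648] q [-0.2908  0.5136  1.4671 -0.0001  1.1583 -0.6044]
lin [-0.6086 -0.4976  0.0025] dr [ 0.0005  0.0007 -0.2278]
```

>>> servo_tool(
  gripper=[1,1,1,1,1,1,1,1],
  linear=[
    [-0.09,-0.07,0],
    [-0.18,-0.15,0],
    [-0.28,-0.23,0],
    [-0.37,-0.31,0],
    [-0.46,-0.38,0],
    [-0.54,-0.44,0],
    [-0.59,-0.48,0],
    [-0.609,-0.498,0],
  ],
  dr=[
    [0,0,-0.03],
    [0,0,-0.06],
    [0,0,-0.09],
    [0,0,-0.13],
    [0,0,-0.16],
    [0,0,-0.19],
    [0,0,-0.22],
    [0,0,-0.228],
  ],
)

```text
time_s: 28.03
ee_pos: [0.4888, -0.3144, 0.17]
eef_rot: [-3.141, 0.002, 2.597]
force: [-0.6, 0.2, 0.3]
finger_gap: 0.0924
grip_force: 0.0
```

>>> servo_tool(
  gripper=[1,1,1],
  linear=[
    [0,0,0],
    [0,0,0],
    [0,0,0],
  ],
  dr=[
    [0,0,0],
    [0,0,0],
    [0,0,0],
  ],
)

```text
time_s: 28.28
ee_pos: [0.4903, -0.3106, 0.1694]
eef_rot: [3.141, 0.0, 2.594]
force: [-0.2, 0.0, 0.5]
finger_gap: 0.0919
grip_force: 0.0
```

```bash
python3 n.py .491 -.3126 .0495 2.6; python3 - <<'E'
import sys;sys.argv=["",'3']
from look import *
C=[((.6273,.0297,.01,.043),(0,255,0)),((.6273,.0297,.01,.0325),(0,255,255)),((.6273,.0297,.072,.0325),(0,0,255))]
D=[((.491,-.3126,.092,.026),(0,0,255)),((.39,-.287,.064,.032),(0,0,255)),((.39,-.287,.004,.032),(0,255,255)),((.491,-.3126,.004,.032),(0,255,255))]
a=draw("top",(225,135,65,65),C,5);b=draw("scene",(250,155,65,65),C,5);e=draw("scene",(270,210,130,70),D,5)
cv2.imwrite("pics/a6.png",np.vstack([np.hstack([a,b]),e])[:,:650])
E
```

```text
28.2833 [ 0.4903 -0.3106  0.1694] [3.1413 0.0004 2.594 ] gap 0.0919454925391766 grip 0.0 F [-0.2107  0.0347  0.4958] q [-0.6969  0.5097  1.4781  0.0004  1.1534 -1.7203]
lin [-0.0054 -0.0046  0.3997] dr [ 0.0001  0.0001 -0.0019]
```

View pics/a6.png

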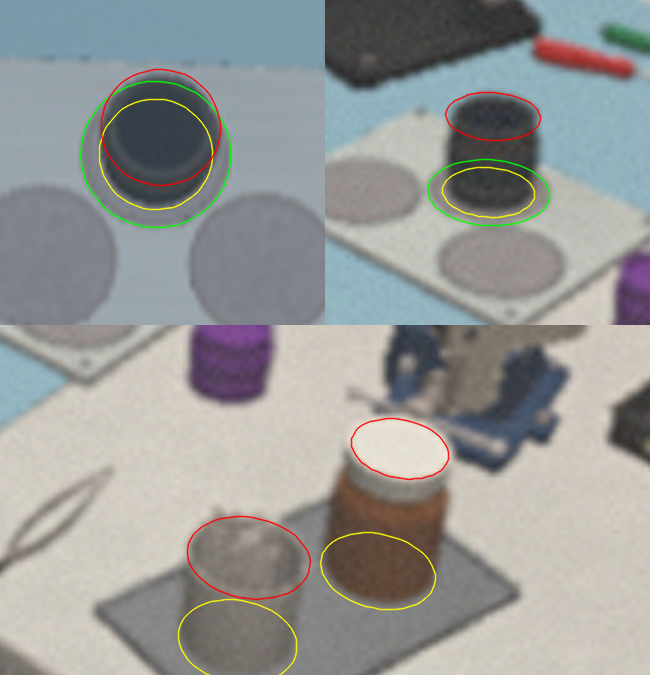

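The large lens stands upright and centred on the rear mark; its edges match the overlays in both views. The jar (390,510) and pot (240,590) stand upright in the tray. I regrip the jar.

>>> servo_tool(
  gripper=[1,1,1,1,1,1,1,1],
  linear=[
    [-0.005,-0.005,0.04],
    [-0.005,-0.005,0.13],
    [-0.005,-0.005,0.23],
    [-0.005,-0.005,0.31],
    [-0.005,-0.005,0.36],
    [-0.005,-0.005,0.39],
    [-0.005,-0.005,0.401],
    [-0.005,-0.005,0.401],
  ],
  dr=[
    [0,0,0],
    [0,0,0],
    [0,0,0],
    [0,0,0],
    [0,0,0],
    [0,0,0],
    [0,0,0],
    [0,0,0],
  ],
)

```text
time_s: 29.05
ee_pos: [0.4907, -0.3129, 0.0484]
eef_rot: [3.141, -0.001, 2.595]
force: [-0.7, -0.0, 0.3]
finger_gap: 0.0919
grip_force: 0.0
```

>>> servo_tool(
  gripper=[1,1,-1,-1,-1,-1,-1,-1],
  linear=[
    [0,0,0],
    [0,0,0],
    [0,0,0],
    [0,0,0],
    [0,0,0],
    [0,0,0],
    [0,0,0],
    [0,0,0],
  ],
  dr=[
    [0,0,0],
    [0,0,0],
    [0,0,0],
    [0,0,0],
    [0,0,0],
    [0,0,0],
    [0,0,0],
    [0,0,0],
  ],
  newtons=15,
)

```text
time_s: 29.72
ee_pos: [0.4905, -0.3134, 0.0488]
eef_rot: [3.141, 0.0, 2.595]
force: [-0.2, 0.4, 0.6]
finger_gap: 0.0632
grip_force: 15.0
```

>>> servo_tool(
  gripper=[-1,-1,-1],
  linear=[
    [0,0,0],
    [0,0,0],
    [0,0,0],
  ],
  dr=[
    [0,0,0],
    [0,0,0],
    [0,0,0],
  ],
)

```text
time_s: 29.97
ee_pos: [0.4906, -0.3133, 0.0488]
eef_rot: [3.141, 0.0, 2.595]
force: [-0.4, 0.6, 2.5]
finger_gap: 0.063
grip_force: 15.0
```

```bash
python3 n.py .5635 .0923 .17 1.5708
```

```text
29.9667 [ 0.4906 -0.3133  0.0488] [3.1415 0.0002 2.5946] gap 0.06296168749080831 grip 15.00025511981221 F [-0.4168  0.6246  2.5471] q [-0.7001  0.6611  1.5887  0.0002  0.8915 -1.724 ]
lin [ 0.4955  1.2814 -0.404 ] dr [0.0001 0.0001 0.3259]
```

>>> servo_tool(
  gripper=[-1,-1,-1,-1,-1,-1,-1,-1],
  linear=[
    [0,0,-0.05],
    [0,0,-0.15],
    [0,0,-0.26],
    [0,0,-0.35],
    [0.02,0.05,-0.4],
    [0.06,0.15,-0.404],
    [0.11,0.28,-0.404],
    [0.16,0.41,-0.404],
  ],
  dr=[
    [0,0,0],
    [0,0,0],
    [0,0,0],
    [0,0,0],
    [0,0,0],
    [0,0,0],
    [0,0,0],
    [0,0,0],
  ],
)

```text
time_s: 30.63
ee_pos: [0.5132, -0.1828, 0.1698]
eef_rot: [3.141, 0.0, 2.592]
force: [1.2, 0.3, -0.6]
finger_gap: 0.0636
grip_force: 15.0
```

>>> servo_tool(
  gripper=[-1,-1,-1,-1,-1,-1,-1,-1],
  linear=[
    [0.05,0.13,0],
    [0.1,0.26,0],
    [0.15,0.39,0],
    [0.2,0.52,0],
    [0.25,0.65,0],
    [0.3,0.76,0],
    [0.325,0.84,0],
    [0.335,0.871,0],
  ],
  dr=[
    [0,0,0.03],
    [0,0,0.07],
    [0,0,0.11],
    [0,0,0.15],
    [0,0,0.19],
    [0,0,0.23],
    [0,0,0.27],
    [0,0,0.3],
  ],
)

```text
time_s: 31.3
ee_pos: [0.5634, 0.0966, 0.1694]
eef_rot: [3.142, -0.002, 1.689]
force: [-0.9, -0.2, -0.8]
finger_gap: 0.063
grip_force: 15.0
```

>>> servo_tool(
  gripper=[-1,-1,-1,-1,-1],
  linear=[
    [0,0,0],
    [0,0,0],
    [0,0,0],
    [0,0,0],
    [0,0,0],
  ],
  dr=[
    [0,0,0.02],
    [0,0,0.026],
    [0,0,0.026],
    [0,0,0.026],
    [0,0,0.026],
  ],
)

```text
time_s: 31.72
ee_pos: [0.5634, 0.0911, 0.1697]
eef_rot: [-3.141, 0.0, 1.61]
force: [0.5, 0.0, -0.4]
finger_gap: 0.0629
grip_force: 15.0
```

```bash
python3 n.py .5635 .0923 .0565 1.5708
```

```text
31.7167 [0.5634 0.0911 0.1697] [-3.1412  0.      1.6099] gap 0.06289359766468329 grip 14.999856266076677 F [ 0.5374  0.0456 -0.3928] q [ 0.0261  0.4932  1.5059 -0.      1.1428 -0.013 ]
lin [0.0038 0.0007 0.3774] dr [-0.0001  0.      0.0125]
```

>>> servo_tool(
  gripper=[-1,-1,-1,-1,-1,-1,-1,-1],
  linear=[
    [0.004,0.001,0.03],
    [0.004,0.001,0.11],
    [0.004,0.001,0.2],
    [0.004,0.001,0.28],
    [0.004,0.001,0.34],
    [0.004,0.001,0.37],
    [0.004,0.001,0.377],
    [0.004,0.001,0.377],
  ],
  dr=[
    [0,0,0.0125],
    [0,0,0.0125],
    [0,0,0.0125],
    [0,0,0.0125],
    [0,0,0.0125],
    [0,0,0.0125],
    [0,0,0.0125],
    [0,0,0.0125],
  ],
)

```text
time_s: 32.38
ee_pos: [0.5639, 0.0927, 0.0567]
eef_rot: [-3.141, -0.0, 1.57]
force: [0.7, 0.1, -1.3]
finger_gap: 0.0634
grip_force: 15.0
```

>>> servo_tool(
  gripper=[-1,-1,-1,-1],
  linear=[
    [0,0,0.002],
    [0,0,0.003],
    [0,0,0.003],
    [0,0,0.003],
  ],
  dr=[
    [0,0,0],
    [0,0,0],
    [0,0,0],
    [0,0,0],
  ],
)

```text
time_s: 32.72
ee_pos: [0.5642, 0.0931, 0.0567]
eef_rot: [3.14, -0.0, 1.57]
force: [-1.5, 0.6, -2.1]
finger_gap: 0.0632
grip_force: 15.0
```

>>> servo_tool(
  gripper=[-1,-1,-1],
  linear=[
    [0,0,0.001],
    [0,0,0.002],
    [0,0,0.002],
  ],
  dr=[
    [0,0,0],
    [0,0,0],
    [0,0,0],
  ],
)

```text
time_s: 32.97
ee_pos: [0.5637, 0.0932, 0.0553]
eef_rot: [3.141, -0.0, 1.57]
force: [0.4, -0.0, -2.1]
finger_gap: 0.0632
grip_force: 15.0
```

>>> servo_tool(
  gripper=[-1,-1,-1,-1],
  linear=[
    [-0.002,0,0.001],
    [-0.003,0,0.002],
    [-0.003,0,0.002],
    [-0.003,0,0.002],
  ],
  dr=[
    [0,0,0],
    [0,0,0],
    [0,0,0],
    [0,0,0],
  ],
)

```text
time_s: 33.3
ee_pos: [0.5638, 0.0923, 0.0548]
eef_rot: [3.141, -0.0, 1.57]
force: [-0.4, 0.8, 0.9]
finger_gap: 0.0632
grip_force: 15.0
```

>>> servo_tool(
  gripper=[-1,-1,-1],
  linear=[
    [0,0,0.001],
    [0,0,0.001],
    [0,0,0.001],
  ],
  dr=[
    [0,0,0],
    [0,0,0],
    [0,0,0],
  ],
)

```text
time_s: 33.55
ee_pos: [0.5638, 0.0923, 0.0548]
eef_rot: [3.141, -0.0, 1.57]
force: [-2.3, 1.5, 4.8]
finger_gap: 0.0628
grip_force: 15.0
```

>>> servo_tool(
  gripper=[0.9,0.9,0.9,0.9,0.9,0.9,0.9],
  linear=[
    [0,0,0],
    [0,0,0],
    [0,0,0],
    [0,0,0],
    [0,0,0],
    [0,0,0],
    [0,0,0],
  ],
  dr=[
    [0,0,0],
    [0,0,0],
    [0,0,0],
    [0,0,0],
    [0,0,0],
    [0,0,0],
    [0,0,0],
  ],
)

```text
time_s: 34.13
ee_pos: [0.5638, 0.0922, 0.0543]
eef_rot: [3.142, -0.0, 1.57]
force: [-0.5, -0.4, 0.2]
finger_gap: 0.0868
grip_force: 0.0
```

>>> servo_tool(
  gripper=[0.9,0.9,0.9,0.9,0.9,1,1,1],
  linear=[
    [0,0,-0.04],
    [0,0,-0.13],
    [0,0,-0.24],
    [0,0,-0.34],
    [-0.05,-0.02,-0.38],
    [-0.16,-0.07,-0.383],
    [-0.28,-0.12,-0.383],
    [-0.4,-0.18,-0.383],
  ],
  dr=[
    [0,0,0],
    [0,0,0],
    [0,0,0],
    [0,0,0],
    [0,0,0],
    [0,0,-0.03],
    [0,0,-0.06],
    [0,0,-0.1],
  ],
)

```text
time_s: 34.8
ee_pos: [0.5108, -0.0259, 0.1697]
eef_rot: [3.14, 0.001, 1.879]
force: [0.5, -0.1, -1.8]
finger_gap: 0.0917
grip_force: 0.0
```

```bash
python3 n.py .3897 -.2868 .17 2.746
```

```text
34.8 [ 0.5108 -0.0259  0.1697] [3.1404 0.0008 1.8793] gap 0.09170315850667794 grip 0.0 F [ 0.4971 -0.0893 -1.784 ] q [-0.2006  0.3928  1.6747 -0.0002  1.0726 -0.509 ]
lin [-0.7058 -0.6487 -0.0012] dr [ 0.0002  0.0004 -0.2759]
```

>>> servo_tool(
  gripper=[1,1,1,1,1,1,1,1],
  linear=[
    [-0.09,-0.08,0],
    [-0.19,-0.17,0],
    [-0.29,-0.27,0],
    [-0.39,-0.36,0],
    [-0.49,-0.45,0],
    [-0.59,-0.54,0],
    [-0.67,-0.62,0],
    [-0.706,-0.649,0],
  ],
  dr=[
    [0,0,-0.03],
    [0,0,-0.07],
    [0,0,-0.11],
    [0,0,-0.15],
    [0,0,-0.18],
    [0,0,-0.21],
    [0,0,-0.24],
    [0,0,-0.276],
  ],
)

```text
time_s: 35.47
ee_pos: [0.3882, -0.2849, 0.1694]
eef_rot: [-3.141, 0.0, 2.737]
force: [-0.3, -0.3, 0.1]
finger_gap: 0.0915
grip_force: 0.0
```

>>> servo_tool(
  gripper=[1,1,1,1],
  linear=[
    [0,0,0],
    [0,0,0],
    [0,0,0],
    [0,0,0],
  ],
  dr=[
    [0,0,0],
    [0,0,0],
    [0,0,0],
    [0,0,0],
  ],
)

```text
time_s: 35.8
ee_pos: [0.3899, -0.282, 0.1692]
eef_rot: [3.141, -0.0, 2.732]
force: [-0.6, 0.5, -0.4]
finger_gap: 0.0919
grip_force: 0.0
```

```bash
python3 n.py .3897 -.2868 .051 2.746
```

```text
35.8 [ 0.3899 -0.282   0.1692] [ 3.1411 -0.0003  2.7316] gap 0.09191575366687021 grip 0.0 F [-0.6259  0.4662 -0.4257] q [-0.7859  0.3438  1.7544  0.0005  1.0438 -1.947 ]
lin [-0.0058 -0.0151  0.3939] dr [ 0.0002 -0.0001 -0.0046]
```

>>> servo_tool(
  gripper=[1,1,1,1,1,1,1,1],
  linear=[
    [-0.006,-0.015,0.04],
    [-0.006,-0.015,0.13],
    [-0.006,-0.015,0.23],
    [-0.006,-0.015,0.31],
    [-0.006,-0.015,0.36],
    [-0.006,-0.015,0.385],
    [-0.006,-0.015,0.394],
    [-0.006,-0.015,0.394],
  ],
  dr=[
    [0,0,-0.005],
    [0,0,-0.005],
    [0,0,-0.005],
    [0,0,-0.005],
    [0,0,-0.005],
    [0,0,-0.005],
    [0,0,-0.005],
    [0,0,-0.005],
  ],
)

```text
time_s: 36.47
ee_pos: [0.3899, -0.2873, 0.051]
eef_rot: [3.141, -0.0, 2.749]
force: [0.0, 0.3, 0.1]
finger_gap: 0.0919
grip_force: 0.0
```

>>> servo_tool(
  gripper=[1,1,1,1],
  linear=[
    [0,0,0],
    [0,0,0],
    [0,0,0],
    [0,0,0],
  ],
  dr=[
    [0,0,0],
    [0,0,0],
    [0,0,0],
    [0,0,0],
  ],
)

```text
time_s: 36.8
ee_pos: [0.3897, -0.2883, 0.0517]
eef_rot: [-3.141, 0.001, 2.748]
force: [0.8, 0.2, -0.0]
finger_gap: 0.0918
grip_force: 0.0
```

>>> servo_tool(
  gripper=[-1,-1,-1,-1,-1,-1,-1,-1],
  linear=[
    [0,0,0],
    [0,0,0],
    [0,0,0],
    [0,0,0],
    [0,0,0],
    [0,0,0],
    [0,0,0],
    [0,0,0],
  ],
  dr=[
    [0,0,0],
    [0,0,0],
    [0,0,0],
    [0,0,0],
    [0,0,0],
    [0,0,0],
    [0,0,0],
    [0,0,0],
  ],
  newtons=10,
)

```text
time_s: 37.47
ee_pos: [0.3894, -0.288, 0.051]
eef_rot: [3.141, 0.0, 2.748]
force: [-1.0, 0.3, -0.3]
finger_gap: 0.0636
grip_force: 10.0
```

```bash
python3 n.py .5645 -.0338 .17 1.5708
```

```text
37.4667 [ 0.3894 -0.288   0.051 ] [3.1415 0.     2.7476] gap 0.06356106802329478 grip 9.999989467578416 F [-0.9997  0.295  -0.2533] q [-0.7952  0.5272  1.8681  0.0001  0.7463 -1.9721]
lin [-0.2137  1.0063 -0.3965] dr [ 0.     -0.      0.3746]
```

>>> servo_tool(
  gripper=[-1,-1,-1,-1,-1,-1,-1,-1],
  linear=[
    [0,0,-0.05],
    [0,0,-0.15],
    [0,0,-0.26],
    [0,0,-0.35],
    [-0.01,0.04,-0.39],
    [-0.02,0.1,-0.397],
    [-0.04,0.19,-0.397],
    [-0.06,0.29,-0.397],
  ],
  dr=[
    [0,0,0],
    [0,0,0],
    [0,0,0],
    [0,0,0],
    [0,0,0],
    [0,0,0],
    [0,0,0],
    [0,0,0],
  ],
)

```text
time_s: 38.13
ee_pos: [0.4397, -0.2145, 0.1706]
eef_rot: [-3.141, 0.001, 2.746]
force: [0.0, -0.5, -1.0]
finger_gap: 0.0632
grip_force: 10.0
```

>>> servo_tool(
  gripper=[-1,-1,-1,-1,-1,-1,-1,-1],
  linear=[
    [-0.02,0.1,0],
    [-0.04,0.21,0],
    [-0.07,0.32,0],
    [-0.09,0.43,0],
    [-0.11,0.54,0],
    [-0.13,0.63,0],
    [-0.15,0.69,0],
    [-0.154,0.716,0],
  ],
  dr=[
    [0,0,0.03],
    [0,0,0.07],
    [0,0,0.11],
    [0,0,0.15],
    [0,0,0.19],
    [0,0,0.23],
    [0,0,0.27],
    [0,0,0.3],
  ],
)

```text
time_s: 38.8
ee_pos: [0.5658, -0.0315, 0.1698]
eef_rot: [3.141, -0.0, 1.801]
force: [-0.0, -0.7, -0.4]
finger_gap: 0.0634
grip_force: 10.0
```

>>> servo_tool(
  gripper=[-1,-1,-1,-1,-1],
  linear=[
    [0,0,0],
    [0,0,0],
    [0,0,0],
    [0,0,0],
    [0,0,0],
  ],
  dr=[
    [0,0,0.03],
    [0,0,0.06],
    [0,0,0.075],
    [0,0,0.075],
    [0,0,0.075],
  ],
)

```text
time_s: 39.22
ee_pos: [0.5644, -0.0339, 0.1699]
eef_rot: [-3.141, -0.0, 1.571]
force: [-0.4, 0.6, -0.9]
finger_gap: 0.0632
grip_force: 10.0
```

```bash
python3 n.py .5645 -.0338 .0588 1.5708
```

```text
39.2167 [ 0.5644 -0.0339  0.1699] [-3.1411 -0.0001  1.5713] gap 0.06315214090849618 grip 10.000146977508848 F [-0.4076  0.6436 -0.8822] q [-0.1956  0.484   1.5212  0.      1.1369 -0.196 ]
lin [0.0003 0.0007 0.3705] dr [-0.0001 -0.      0.0001]
```

>>> servo_tool(
  gripper=[-1,-1,-1,-1,-1,-1,-1,-1],
  linear=[
    [0,0.001,0.04],
    [0,0.001,0.12],
    [0,0.001,0.21],
    [0,0.001,0.29],
    [0,0.001,0.34],
    [0,0.001,0.365],
    [0,0.001,0.37],
    [0,0.001,0.37],
  ],
  dr=[
    [0,0,0],
    [0,0,0],
    [0,0,0],
    [0,0,0],
    [0,0,0],
    [0,0,0],
    [0,0,0],
    [0,0,0],
  ],
)

```text
time_s: 39.88
ee_pos: [0.565, -0.034, 0.0593]
eef_rot: [3.142, -0.0, 1.57]
force: [1.1, -0.4, -0.6]
finger_gap: 0.0633
grip_force: 10.0
```

>>> servo_tool(
  gripper=[-1,-1,-1,-1],
  linear=[
    [0,0,0.002],
    [0,0,0.003],
    [0,0,0.003],
    [0,0,0.003],
  ],
  dr=[
    [0,0,0],
    [0,0,0],
    [0,0,0],
    [0,0,0],
  ],
)

```text
time_s: 40.22
ee_pos: [0.5652, -0.034, 0.059]
eef_rot: [3.14, 0.0, 1.57]
force: [0.3, -0.1, -0.5]
finger_gap: 0.0638
grip_force: 10.0
```

>>> servo_tool(
  gripper=[-1,-1,-1,-1],
  linear=[
    [0,0,0.001],
    [0,0,0.002],
    [0,0,0.002],
    [0,0,0.002],
  ],
  dr=[
    [0,0,0],
    [0,0,0],
    [0,0,0],
    [0,0,0],
  ],
)

```text
time_s: 40.55
ee_pos: [0.5648, -0.0339, 0.0577]
eef_rot: [3.142, -0.0, 1.57]
force: [-0.6, 0.3, -1.0]
finger_gap: 0.0634
grip_force: 10.0
```

>>> servo_tool(
  gripper=[-1,-1,-1,-1],
  linear=[
    [0,0,0.001],
    [0,0,0.002],
    [0,0,0.002],
    [0,0,0.002],
  ],
  dr=[
    [0,0,0],
    [0,0,0],
    [0,0,0],
    [0,0,0],
  ],
)

```text
time_s: 40.88
ee_pos: [0.5648, -0.0339, 0.057]
eef_rot: [3.142, -0.0, 1.57]
force: [0.4, 0.2, -0.5]
finger_gap: 0.0634
grip_force: 10.0
```

>>> servo_tool(
  gripper=[-1,-1,-1],
  linear=[
    [0,0,0.001],
    [0,0,0.001],
    [0,0,0.001],
  ],
  dr=[
    [0,0,0],
    [0,0,0],
    [0,0,0],
  ],
)

```text
time_s: 41.13
ee_pos: [0.5649, -0.0339, 0.057]
eef_rot: [3.141, -0.0, 1.57]
force: [-1.4, 1.1, 3.3]
finger_gap: 0.0637
grip_force: 10.0
```

Contact. I release, rise, and back away to the right to look.

>>> servo_tool(
  gripper=[0.9,0.9,0.9,0.9,0.9,0.9,0.9],
  linear=[
    [0,0,0],
    [0,0,0],
    [0,0,0],
    [0,0,0],
    [0,0,0],
    [0,0,0],
    [0,0,0],
  ],
  dr=[
    [0,0,0],
    [0,0,0],
    [0,0,0],
    [0,0,0],
    [0,0,0],
    [0,0,0],
    [0,0,0],
  ],
)

```text
time_s: 41.72
ee_pos: [0.5648, -0.0339, 0.0567]
eef_rot: [-3.142, -0.0, 1.57]
force: [-0.2, 0.1, -0.2]
finger_gap: 0.0873
grip_force: 0.0
```

>>> servo_tool(
  gripper=[0.9,0.9,0.9,0.9,0.9,0.9,0.9,0.9],
  linear=[
    [0,0,-0.04],
    [0,0,-0.13],
    [0,0,-0.24],
    [0,0,-0.34],
    [-0.05,-0.03,-0.37],
    [-0.15,-0.09,-0.37],
    [-0.25,-0.15,-0.37],
    [-0.35,-0.21,-0.37],
  ],
  dr=[
    [0,0,0],
    [0,0,0],
    [0,0,0],
    [0,0,0],
    [0,0,0],
    [0,0,0],
    [0,0,0],
    [0,0,0],
  ],
)

```text
time_s: 42.38
ee_pos: [0.501, -0.1396, 0.1681]
eef_rot: [3.141, 0.0, 1.571]
force: [0.0, -1.2, 0.8]
finger_gap: 0.0873
grip_force: 0.0
```

>>> servo_tool(
  gripper=[0.9,0.9,0.9,0.9,0.9,0.9,0.9,0.9],
  linear=[
    [-0.1,-0.06,0],
    [-0.2,-0.12,0],
    [-0.3,-0.18,0],
    [-0.4,-0.24,0],
    [-0.5,-0.3,0],
    [-0.55,-0.33,0],
    [-0.55,-0.33,0],
    [-0.55,-0.33,0],
  ],
  dr=[
    [0,0,0],
    [0,0,0],
    [0,0,0],
    [0,0,0],
    [0,0,0],
    [0,0,0],
    [0,0,0],
    [0,0,0],
  ],
)

```text
time_s: 43.05
ee_pos: [0.402, -0.3042, 0.1677]
eef_rot: [3.141, -0.0, 1.567]
force: [0.7, 0.2, -0.4]
finger_gap: 0.0872
grip_force: 0.0
```

```bash
python3 n.py; python3 - <<'E'
import sys;sys.argv=["",'4']
from look import *
G=(0,255,0);Rd=(0,0,255);Y=(0,255,255)
q=(.6271,.0298)
C=[((q[0],q[1],.01,.043),G),((q[0]-.063,q[1]+.063,.01,.043),G),((q[0]-.063,q[1]-.063,.01,.043),G),((q[0]-.063,q[1]+.063,.098,.026),Rd),((q[0]-.063,q[1]-.063,.07,.032),Rd),((q[0],q[1],.072,.0325),Rd),((.458,.283,.02,.044),G),((.458,.283,.068,.0275),Rd)]
a=draw("top",(135,135,175,110),C,4)
b=draw("scene",(170,140,160,75),C,4);b=np.pad(b,((0,0),(0,60),(0,0)))
cv2.imwrite("pics/a7.png",cv2.resize(np.vstack([a,b]),None,fx=.8,fy=.8,interpolation=cv2.INTER_AREA))
t0=load("top0");t4=load("top4")
# shift of jar lid / pot between first and last picture
for nm,(x,y,w,h) in dict(jar=(220,168,28,32),pot=(263,170,30,32)).items():
    A=[cv2.cvtColor(t["color"],6)[y:y+h,x:x+w].astype(np.float32) for t in(t0,t4)]
    print(nm,cv2.phaseCorrelate(A[0],A[1],cv2.createHanningWindow((w,h),cv2.CV_32F)))
E
```

```text
43.05 [ 0.402  -0.3042  0.1677] [ 3.1414 -0.0004  1.5671] gap 0.08718527516469046 grip 0.0 F [ 0.7368  0.1848 -0.3934] q [-0.8002  0.3837  1.6958  0.0005  1.0622 -0.7966]
jar ((0.1526862950975172, -0.059974838280684395), 0.9817034617066384)
pot ((-0.40209389061628187, -0.4420028287268245), 0.9315301614503065)
```

View pics/a7.png

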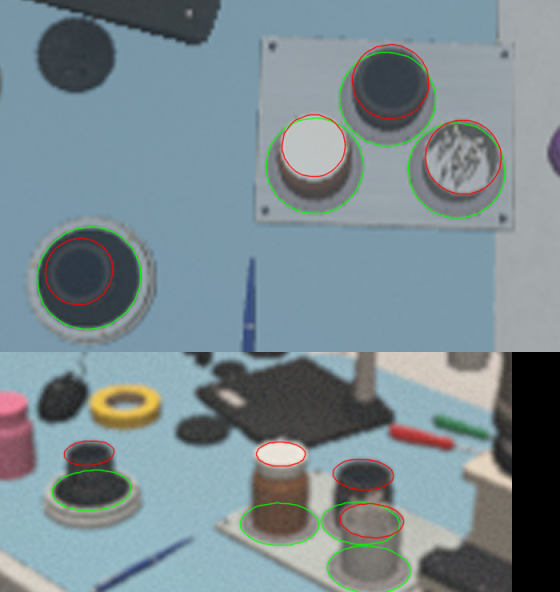

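The picture shows everything upright. The jar (313,145), pot (462,158) and large lens (390,80) are on their marks, and the small lens (80,272) is on the seat. The jar and pot are back within about 1.5 mm, so I hand in.

```bash
python3 -c "
from bench import arm
print(arm.sign_off())"
```

```text
the job is handed in; nothing more can be done
None
```

The job is handed in at about 43 s: the small lens is on the test seat, the large lens is on the board's rear place, and the jar and pot are back on their own places, all upright in the last pictures and within about 1.5 mm by my measurement.

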